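# Line up a batch of seed tubes in the V-trough and log them with the reader pen

## Task

Tip the loose seed tubes one after another into the sloping V-trough, each with its cap uphill, so that they slide down its fold into one closed row against the stop (any order). Then take the reader pen from its holder, touch its tip to the coloured label of every tube and keep it there for half a second, in the order of the batch list: red, yellow, green, blue, black, passing over colours that are not in this batch. Hang the pen back in its holder, leave the tubes lying in their row, and do not disturb the tube rack, the jar and the dish.

Things in the scene. Friction and masses are not known exactly. Their poses are not given: they have to be found in the camera images.
- trough: V-trough: bright steel angle 430 mm long on a fixed white stand, two flat walls 30 mm wide, 3 mm thick, meeting at a right angle in a fold, open upwards. Origin on the inner fold line at the face of the white stop plate that closes the low end; x runs uphill along the fold, 20 degrees above level; y is level across it; z points up out of it, square to the fold. Wall edges at y = +-21, z = 21 mm.
- trough_top (a point): the middle of the open upper end of the fold, x = 430 mm in the trough's frame, 182 mm above the bench (the fold is 35 mm above the bench at the stop; the stop plate rises to z = 40 mm); same axes as the trough. The stand and its foot are 50 mm wide, no wider than the trough by more than 4 mm a side
- trough_row (a point): where the centre of the lowest tube of the row comes to lie: x = 35, z = 18 mm in the trough's frame, same axes; the next ones lie 70 mm further uphill each, touching one another. The steel is slippery: a tube let go anywhere along the fold slides down by itself until it meets the stop or the tube below
- red_mid (a point): seed tube, a cylinder 26 mm in diameter and 70 mm long, about 40 g, smooth plastic, a white cap at one end and a red label band round its middle, 30 mm wide. This point is its centre, on its axis, mid-label; x runs along the tube towards the cap. Starts lying on the bench (this point 13 mm up) and can roll. None if this tube is absent from the batch.
- red_tube: the same red-labelled tube as a solid; origin on its surface half-way along, 13 mm from the centre point; x towards the cap
- yellow_mid (a point): seed tube, a cylinder 26 mm in diameter and 70 mm long, about 40 g, smooth plastic, a white cap at one end and a yellow label band round its middle, 30 mm wide. This point is its centre, on its axis, mid-label; x runs along the tube towards the cap. Starts lying on the bench (this point 13 mm up) and can roll. None if this tube is absent from the batch.
- yellow_tube: the same yellow-labelled tube as a solid; origin on its surface half-way along, 13 mm from the centre point; x towards the cap
- green_mid (a point): seed tube, a cylinder 26 mm in diameter and 70 mm long, about 40 g, smooth plastic, a white cap at one end and a green label band round its middle, 30 mm wide. This point is its centre, on its axis, mid-label; x runs along the tube towards the cap. Starts lying on the bench (this point 13 mm up) and can roll. None if this tube is absent from the batch.
- green_tube: the same green-labelled tube as a solid; origin on its surface half-way along, 13 mm from the centre point; x towards the cap
- blue_mid (a point): seed tube, a cylinder 26 mm in diameter and 70 mm long, about 40 g, smooth plastic, a white cap at one end and a blue label band round its middle, 30 mm wide. This point is its centre, on its axis, mid-label; x runs along the tube towards the cap. Starts lying on the bench (this point 13 mm up) and can roll. None if this tube is absent from the batch.
- blue_tube: the same blue-labelled tube as a solid; origin on its surface half-way along, 13 mm from the centre point; x towards the cap
- black_mid (a point): seed tube, a cylinder 26 mm in diameter and 70 mm long, about 40 g, smooth plastic, a white cap at one end and a black label band round its middle, 30 mm wide. This point is its centre, on its axis, mid-label; x runs along the tube towards the cap. Starts lying on the bench (this point 13 mm up) and can roll. None if this tube is absent from the batch.
- black_tube: the same black-labelled tube as a solid; origin on its surface half-way along, 13 mm from the centre point; x towards the cap
- pen_tip (a point): the lowest point of the reader pen's 8 mm round brass tip; z runs up along the pen. The pen is loose, 90 g, 155 mm long: above the tip a round grey barrel 18 mm wide up to 75 mm, an orange collar 36 mm wide from 75 to 83 mm, then a square grey grip 22 x 22 mm up to 155 mm. It starts hanging upright in its holder, the tip 15 mm above the bench
- pen_grip (a point): the middle of the pen's square grip, 123 mm above the tip on the pen's axis (32 mm below the pen's top); x and y are square to the grip's faces, z points up along the pen
- pen: the reader pen as a solid; origin at its tip, z up along it
- holder_mouth (a point): centre of the mouth of the pen holder, a fixed black and grey stand 90 x 80 mm with a 64 x 64 mm top plate 90 mm above the bench; the mouth is a round hole 25 mm wide, right through the 16 mm plate. The pen hangs in it upright with its collar's underside (75 mm above its tip) on the plate; z up
- tube_rack: bystander: white grid rack 154 x 214 x 45 mm with standing tubes up to 75 mm high, loose on the bench; origin at its underside's centre
- seed_jar: bystander: amber glass jar with a white cap, 72 mm in diameter, 100 mm high; origin at its underside's centre
- seed_dish: bystander: covered flat glass dish, 94 mm in diameter, 16 mm high; origin at its underside's centre

How it is judged:
By the outcome, as a careful person would: the job done as asked, in the order asked, and still so for the second after the job is handed in, with the robot touching nothing.
Of red_tube, yellow_tube, green_tube, blue_tube, black_tube only 3 to 5 are there at a start; the rules pass over those that are not, and their reading is None.
At some moment in a run one of red_tube, yellow_tube, green_tube, blue_tube, black_tube may be knocked a few centimetres aside while the robot is not near it.
It also fails if it takes over 210 s, if anything falls off the work surface, if the arm or the gripper's body presses on something with over 40 N, if the wrist force passes 120 N, or if a joint passes its speed limit or range.

## Robot

A 6-joint arm with a two-finger parallel gripper is mounted at the origin on the work surface. World frame = base frame: x ahead of the robot, y to its left, z up, the work surface at z = 0. Lengths are in m, angles in degrees, forces in N, time in s.
With the tool pointing down it reaches from about 0.3 to 0.75 m from the base axis. Payload 8.5 kg.
Tool frame: the origin (TCP) lies on the centre line of the jaws, within the pads' length; the fingertips stand 19 mm ahead of it and the grasp point (between the pads) is the TCP (env.tcp_to_tips is the z of the fingertips in the tool frame, in m); z points along the fingers, y is the line along which they close (so a half turn about z gives the same grasp; the last joint's range is limited). The gripper opens to 85 mm and grips with 20 to 120 N. Pads are 22 mm wide; open, the fingers measure 114 mm over their backs; the gripper's body (76 mm by 85 mm) begins 54 mm behind the grasp point. The pads swing forward as they close: fully open they stand 13 mm farther back than shut.
Start: joints at [-88.826, 21.807, 74.336, -0, 83.858, -12.336], TCP at [0.128, -0.535, 0.25] pointing down, gripper open.
Joint ranges: [-178.18, 178.18], [-50.72, 133.34], [12.68, 142.11], [-81.47, 261.47], [9.98, 163.14], [-165.26, 165.26]. Speed limits (degrees/s): [136.94, 136.94, 180, 180, 180, 180].

## Interface

Orientations are given as a 3x3 rotation matrix whose columns are the frame's x, y, z axes.
In Python, from rig import env gives the robot as it stands.
- The arm moves only by the tool servo_tool, never from a script. Its argument "steps" is a list of rows, each an object of numbers: "tx", "ty", "tz": the shift along the world's x, y, z in cm; "yaw": the turn about the world's z in degrees; "claw": the finger opening in cm, from 0 to 8.54. In form: [{"tx": .., "ty": .., "tz": .., "yaw": .., "claw": ..}, ...]. A call has 1 to 20 rows; each row shifts and turns the commanded pose from where the row before left it; what a row does not reach is not made up. A row lasts 1/10 s, in which the tool goes at most 50 mm and 8.59 degrees, less where a joint would pass 70% of its speed; a pose out of reach is approached as far as the arm can. A call with a gripper value outside its range is refused whole. The fingers move at their own pace and stop on an object; "newtons" is the grip in N (left out, the last holds). Time passes only in rows, so rows that do not move let the fingers close. It gives the time, the measured TCP pose, the force, the opening and the grip force at its end, in the units of the state.
- env.observe(): the state, without advancing time (a new reading comes with each control period).
- env.get_image(name): name is "side" or "top" or "wrist"; returns (picture, depth): 400x640x3 uint8, red, green, blue; 400x640 float32, m along the optical axis (not along the pixel's ray), 0 where there is no reading.
- env.camera_model(name): a dict with "fovy" (degrees; the focal length in pixels is half the picture's height over the tangent of half this angle, whatever the lens; pixels are square), "cx", "cy" (the principal point, pixels), "T" (4x4, takes a point from camera to world coordinates). Camera axes: x right, y down, z forward; pixel columns grow to the right and rows downward; lengths in m; the calibration is good to about 2 mm. A picture is of the moment at which its call begins: read the wrist's pose just before it. camera_model takes no time and is no camera call; for the wrist camera it gives the pose at the moment of the call.
- env.close_job(): hands the job in; it is judged then, once.
The state is a dict: "time_s": time; "q": joint angles; "qvel": joint speeds; "joint_efforts": joint torques, N m; "position": TCP position; "tool_rot": TCP orientation; "ft_force": force on the tool from outside, world axes, zero at the start; "wrist_torque": the same for the moment, N m; "grip_width": finger opening in m; "gripper_force": force on a finger pad.
Only numpy, scipy, OpenCV 4.12 (cv2) and the standard library are available. Lean on these libraries where they do the work, as an engineer would, in place of code of your own. Each camera call takes 0.05 s, during which the arm holds its last target. There are 200 camera calls.

## Working session

There is one attempt and no reset: what is moved stays moved. The work goes in short steps, Python scripts to look and compute and a tool call to move; the robot and the scene stay as the last step left them, time stands still between calls to the robot, and variables do not carry over. Pictures are saved under pics/ and viewed, at most 14 in all, crops included, and the job is handed in when it is done.

Besides the shell and the picture viewer there is one more tool, called after "Call:" as name(argument=value, ...) on one line, values as JSON. servo_tool: Moves the arm, as the interface text tells. Its arguments: {"type":"object","properties":{"steps":{"type":"array"},"newtons":{"type":"number"}},"required":["steps"]}

```bash
ls; mkdir -p pics; cat > h.py <<'E'
import numpy as np, cv2
from rig import env
def shot(n):
    m=env.camera_model(n); im,d=env.get_image(n)
    f=200/np.tan(np.radians(m["fovy"])/2)
    v,u=np.mgrid[0:400,0:640]
    P=np.stack([(u-m["cx"])/f*d,(v-m["cy"])/f*d,d],-1)
    W=P@m["T"][:3,:3].T+m["T"][:3,3]
    W[d==0]=np.nan
    return im,d,W,m
def save(n,im): cv2.imwrite("pics/"+n+".png",cv2.cvtColor(im,cv2.COLOR_RGB2BGR))
E
python3 - <<'E'
from h import *
s=env.observe();print(s)
for n in("top","side"):
    im,d,W,m=shot(n);save(n+"0",im);np.savez("/tmp/"+n,im=im,W=W);print(n,m)
E
```

```text
pics
{'time_s': 0.0, 'q': array([-8.88275605e+01,  2.18407396e+01,  7.43860475e+01, -1.05651834e-04,
        8.38600959e+01, -1.23368654e+01]), 'qvel': array([ 0.06991571,  0.03975736, -0.09822776,  0.03062088, -0.04105051,
        0.00040147]), 'joint_efforts': array([-1.63522549e-03, -4.48465919e+01, -2.31279945e+01, -2.59210847e-04,
        4.78207396e-03, -8.41577474e-06]), 'position': array([ 0.12846306, -0.5344965 ,  0.24970651]), 'tool_rot': array([[ 9.72331955e-01,  2.33603443e-01, -3.28607195e-05],
       [ 2.33603223e-01, -9.72330826e-01,  1.51603954e-03],
       [ 3.22200565e-04, -1.48177006e-03, -9.99998850e-01]]), 'ft_force': array([-0.6502984 , -0.24149123, -0.17917845]), 'wrist_torque': array([-0.00780448,  0.0243688 , -0.00381769]), 'gripper_force': 0.0, 'grip_width': 0.08493756197419565}
top {'fovy': 51.60759745480898, 'cx': 322.4363316647408, 'cy': 200.0079805852245, 'T': array([[ 0.0098177 , -0.99713938,  0.07494447,  0.47175765],
       [-0.9999359 , -0.00936725,  0.00635968, -0.00571935],
       [-0.00563946, -0.0750021 , -0.99716743,  1.33374999],
       [ 0.        ,  0.        ,  0.        ,  1.        ]])}
side {'fovy': 53.574146358765695, 'cx': 320.9051092211275, 'cy': 196.0653513648364, 'T': array([[-0.87609629, -0.34620279,  0.33555763,  0.21267286],
       [-0.48173063,  0.65710084, -0.57978797,  0.66526835],
       [-0.01977099, -0.66959848, -0.74246009,  0.9662967 ],
       [ 0.        ,  0.        ,  0.        ,  1.        ]])}
```

View pics/top0.png

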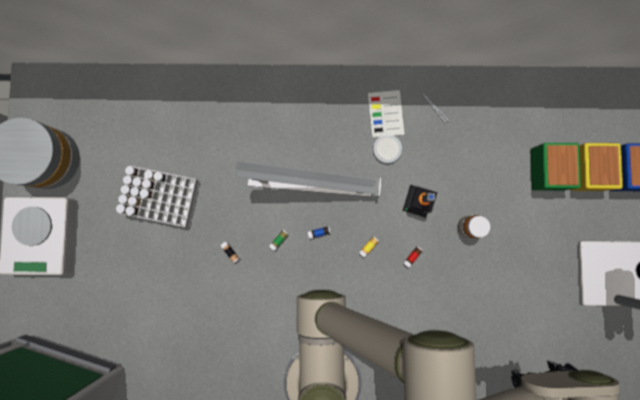

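View pics/side0.png

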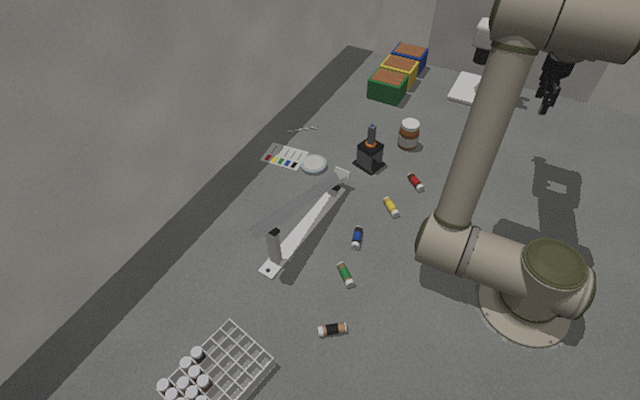

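The top view shows all five tubes: black (230,252), green (279,240), blue (319,232), yellow (369,246) and red (413,257). The trough runs from (240,172), its upper end, to the stop at (380,187). The holder and pen are at (422,198), the jar at (475,227), the dish at (387,150) and the rack at (157,197).

```bash
cat >> h.py <<'E'
def tubes(im,W,name,box=(0.2,0.56,-0.35,0.38),verbose=True):
    """coloured label blob centre + cap direction"""
    hsv=cv2.cvtColor(im,cv2.COLOR_RGB2HSV).astype(int);H,S,V=hsv[...,0],hsv[...,1],hsv[...,2]
    X,Y,Z=W[...,0],W[...,1],W[...,2]
    reg=(X>box[0])&(X<box[1])&(Y>box[2])&(Y<box[3])&(Z>0.006)&(Z<0.04)
    n,l,st,c=cv2.connectedComponentsWithStats(reg.astype(np.uint8))
    for i in range(1,n):
        if st[i,4]<40: continue
        k=l==i;P=W[k];h=np.median(hsv[k],0)
        mid=P[:,:2].mean(0);a=np.linalg.svd(P[:,:2]-mid,full_matrices=False)[2][0]
        t=(P[:,:2]-mid)@a
        lo,hi=np.percentile(t,[1,99]);core=im[k][abs(t-(lo+hi)/2)<.010]
        br=(S[k]<60)&(V[k]>130)
        ct=t[br].mean() if br.any() else 0
        if ct<0:a=-a;lo,hi=-hi,-lo
        cen=mid+a*(lo+hi)/2
        print(name,"n",k.sum(),"c",cen.round(4),"ax",np.degrees(np.arctan2(a[1],a[0])).round(1),"L",round(hi-lo,3),"ztop",np.percentile(P[:,2],95).round(4),"rgb",np.median(core,0),"cap",round(ct,3),"px",c[i].round(0))
E
python3 - <<'E'
from h import *
for n in("top","side"):
    z=np.load("/tmp/"+n+".npz");im,W=z["im"],z["W"];tubes(im,W,n)
    X,Y,Z=[W[...,i] for i in range(3)]
    # bench level check
    print("bench",np.nanmedian(Z[(X>.3)&(X<.4)&(abs(Y)<.3)]))
    # trough points
    r=(X>.42)&(X<.62)&(Y>-.16)&(Y<.26)&(Z>.03)&(Z<.25)
    for y0 in np.arange(-.16,.26,.03):
        k=r&(abs(Y-y0)<.008)
        if k.sum()>3: print(n,"y",round(y0,3),"x",np.nanpercentile(X[k],[2,50,98]).round(4),"z",np.nanpercentile(Z[k],[2,50,98]).round(4),k.sum())
    r=(X>.38)&(X<.56)&(Y<-.18)&(Y>-.34)&(Z>.08)
    for a,b in((.08,.094),(.094,.11),(.12,.2)):
        k=r&(Z>a)&(Z<b);
        if k.sum()>2: print("hold",a,k.sum(),W[k].mean(0).round(4),np.nanmin(W[k],0).round(3),np.nanmax(W[k],0).round(3))
E
```

```text
top n 43 c [ 0.5362 -0.2967] ax -99.9 L 0.036 ztop 0.0122 rgb [23. 22. 24.] cap 0 px [416. 212.]
top n 173 c [0.4672 0.0135] ax 105.9 L 0.068 ztop 0.0272 rgb [ 42.   79.5 154. ] cap -0.017 px [319. 233.]
top n 176 c [0.4418 0.1398] ax 140.0 L 0.068 ztop 0.0272 rgb [ 48.5 126.5  69.5] cap 0.015 px [279. 240.]
top n 179 c [ 0.4233 -0.1439] ax 137.7 L 0.069 ztop 0.0264 rgb [218. 195.  65.] cap 0.02 px [368. 247.]
top n 183 c [0.4028 0.2944] ax 38.0 L 0.069 ztop 0.0267 rgb [34.  33.  35.5] cap -0.011 px [230. 252.]
top n 183 c [ 0.3939 -0.2828] ax 140.8 L 0.068 ztop 0.0266 rgb [173.  42.  40.] cap 0.02 px [413. 257.]
bench -0.000927939871181449
top y -0.16 x [0.5832 0.6035 0.6173] z [0.0301 0.0418 0.0568] 30
top y -0.13 x [0.5899 0.6043 0.6196] z [0.0421 0.0526 0.0662] 51
top y -0.1 x [0.5919 0.6054 0.6186] z [0.0527 0.064  0.0769] 44
top y -0.07 x [0.5935 0.6068 0.6198] z [0.0633 0.0764 0.0921] 41
top y -0.04 x [0.5973 0.6081 0.6189] z [0.076  0.0879 0.1011] 43
top y -0.01 x [0.5997 0.6095 0.6196] z [0.0876 0.0999 0.1109] 38
top y 0.02 x [0.601  0.6095 0.6183] z [0.1017 0.1127 0.1237] 3
[... 1656 characters left out ...]
 0.0905 0.0965] 7
side y -0.01 x [0.602  0.6045 0.6194] z [0.0958 0.1042 0.1103] 7
side y 0.02 x [0.6054 0.6074 0.617 ] z [0.1101 0.1167 0.1194] 7
side y 0.05 x [0.6069 0.61   0.6169] z [0.1205 0.1289 0.1325] 7
side y 0.08 x [0.6083 0.6103 0.6157] z [0.1374 0.1412 0.1438] 7
side y 0.11 x [0.6123 0.6142 0.6169] z [0.1467 0.1505 0.1525] 6
side y 0.14 x [0.6131 0.6147 0.6163] z [0.1593 0.1632 0.164 ] 7
side y 0.17 x [0.6148 0.6172 0.6186] z [0.1702 0.1728 0.1761] 6
side y 0.2 x [0.6183 0.6187 0.6199] z [0.1496 0.1563 0.1869] 14
hold 0.08 81 [ 0.5496 -0.2973  0.0874] [ 0.536 -0.328  0.081] [ 0.56  -0.26   0.092]
hold 0.094 4 [ 0.5586 -0.2973  0.0958] [ 0.557 -0.305  0.095] [ 0.56  -0.289  0.098]
```

Call:
servo_tool(steps=[{"tx": 1.7, "ty": 1.6, "yaw": 8}, {"tx": 1.7, "ty": 1.6, "yaw": 8}, {"tx": 1.7, "ty": 1.6, "yaw": 8}, {"tx": 1.7, "ty": 1.6, "yaw": 8}, {"tx": 1.7, "ty": 1.6, "yaw": 8}, {"tx": 1.7, "ty": 1.6, "yaw": 8}, {"tx": 1.7, "ty": 1.6, "yaw": 8}, {"tx": 1.7, "ty": 1.6, "yaw": 8}, {"tx": 1.7, "ty": 1.6, "yaw": 8}, {"tx": 1.7, "ty": 1.6, "yaw": 8}, {"tx": 1.7, "ty": 1.6, "yaw": 8}, {"tx": 1.7, "ty": 1.6, "yaw": 8}, {"tx": 1.7, "ty": 1.6, "yaw": 8}, {"tx": 1.7, "ty": 1.6, "yaw": 8}, {"tx": 1.7, "ty": 1.6, "yaw": 8}, {"tx": 1.4, "ty": 1.3, "yaw": 8}, {}])

```text
invalid input at $.steps[0]: expected keys tx, ty, tz, yaw, claw
```

```bash
python3 - <<'E'
from h import *
s=env.observe();print(s["time_s"],s["position"],np.degrees(np.arctan2(s["tool_rot"][1,0],s["tool_rot"][0,0])),s["q"].round(1))
im,d,W,m=shot("wrist");save("w1",im);print(m["T"].round(3),m["fovy"])
R=s["tool_rot"];print("cam in tool",R.T@(m["T"][:3,3]-s["position"]));print(R.T@m["T"][:3,:3])
np.savez("/tmp/w1",im=im,W=W);tubes(im,W,"w")
E
```

```text
0.1 [ 0.12848435 -0.53453796  0.24977509] 13.50981051449924 [-88.8  21.8  74.4   0.   83.9 -12.3]
[[ 0.233 -0.924 -0.302  0.206]
 [-0.972 -0.222 -0.07  -0.517]
 [-0.002  0.31  -0.951  0.373]
 [ 0.     0.     0.     1.   ]] 69.92580571324909
cam in tool [ 0.0790367   0.00081516 -0.1232621 ]
[[-6.04756926e-04 -9.50725821e-01 -3.10032332e-01]
 [ 9.99999427e-01 -3.01038153e-04 -1.02747940e-03]
 [ 8.83519633e-04 -3.10032776e-01  9.50725458e-01]]
```

View pics/w1.png

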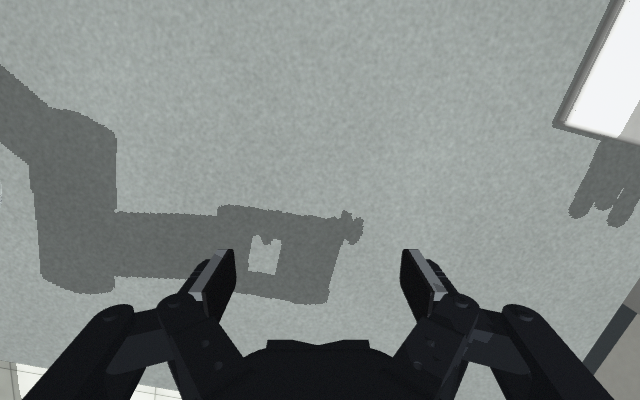

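The move was refused because every row needs all five keys, so this wrist view is still the start pose: fingers at the bottom, with pads at (215,285) and (425,285), and empty bench.

Call:
servo_tool(steps=[{"tx": 1.7, "ty": 1.6, "tz": 0, "yaw": 8, "claw": 6}, {"tx": 1.7, "ty": 1.6, "tz": 0, "yaw": 8, "claw": 6}, {"tx": 1.7, "ty": 1.6, "tz": 0, "yaw": 8, "claw": 6}, {"tx": 1.7, "ty": 1.6, "tz": 0, "yaw": 8, "claw": 6}, {"tx": 1.7, "ty": 1.6, "tz": 0, "yaw": 8, "claw": 6}, {"tx": 1.7, "ty": 1.6, "tz": 0, "yaw": 8, "claw": 6}, {"tx": 1.7, "ty": 1.6, "tz": 0, "yaw": 8, "claw": 6}, {"tx": 1.7, "ty": 1.6, "tz": 0, "yaw": 8, "claw": 6}, {"tx": 1.7, "ty": 1.6, "tz": 0, "yaw": 8, "claw": 6}, {"tx": 1.7, "ty": 1.6, "tz": 0, "yaw": 8, "claw": 6}, {"tx": 1.7, "ty": 1.6, "tz": 0, "yaw": 8, "claw": 6}, {"tx": 1.7, "ty": 1.6, "tz": 0, "yaw": 8, "claw": 6}, {"tx": 1.7, "ty": 1.6, "tz": 0, "yaw": 8, "claw": 6}, {"tx": 1.7, "ty": 1.6, "tz": 0, "yaw": 8, "claw": 6}, {"tx": 1.7, "ty": 1.6, "tz": 0, "yaw": 8, "claw": 6}, {"tx": 1.4, "ty": 1.3, "tz": 0, "yaw": 8, "claw": 6}, {"tx": 0, "ty": 0, "tz": 0, "yaw": 0, "claw": 6}])

```text
time_s: 1.85
position: [0.3984, -0.2804, 0.2501]
tool_rot: [[-0.786, 0.619, -0.0], [0.619, 0.786, 0.001], [0.0, 0.0, -1.0]]
ft_force: [-0.9, -0.9, -0.3]
grip_width: 0.06
gripper_force: 0.0
```

```bash
cat > look.py <<'E'
from h import *
import sys
s=env.observe();print(s["time_s"],s["position"].round(4),np.degrees(np.arctan2(s["tool_rot"][1,0],s["tool_rot"][0,0])).round(2),s["q"].round(1),s["ft_force"].round(1),s["grip_width"].round(4))
im,d,W,m=shot("wrist");save(sys.argv[1],im)
np.savez("/tmp/"+sys.argv[1],im=im,W=W);tubes(im,W,"w")
E
python3 look.py w2
```

```text
Traceback (most recent call last):
  File "look.py", line 3, in <module>
    s=env.observe();print(s["time_s"],s["position"].round(4),np.degrees(np.arctan2(s["tool_rot"][1,0],s["tool_rot"][0,0])).round(2),s["q"].round(1),s["ft_force"].round(1),s["grip_width"].round(4))
                                                                                                                                                                           ^^^^^^^^^^^^^^^^^^^^^
AttributeError: 'float' object has no attribute 'round'
```

```bash
sed -i 's/,s\["grip_width"\].round(4)/,round(s["grip_width"],4)/' look.py; python3 look.py w2
```

```text
1.85 [ 0.3984 -0.2804  0.2501] 141.78 [ -49.1   15.5   83.9    0.    80.6 -100.9] [-0.9 -0.9 -0.3] 0.06
w n 1882 c [0.4647 0.0129] ax 107.1 L 0.07 ztop 0.0258 rgb [ 20.  92. 193.] cap -0.019 px [561.  56.]
w n 1341 c [ 0.4226 -0.1459] ax 138.1 L 0.068 ztop 0.0258 rgb [248. 233.   0.] cap -0.016 px [420. 115.]
w n 1101 c [ 0.394 -0.283] ax 140.9 L 0.069 ztop 0.0258 rgb [221.  18.   8.] cap -0.017 px [314. 166.]
w n 774 c [ 0.5417 -0.2953] ax -97.0 L 0.08 ztop 0.0268 rgb [23. 22. 25.] cap 0 px [368. 253.]
```

View pics/w2.png

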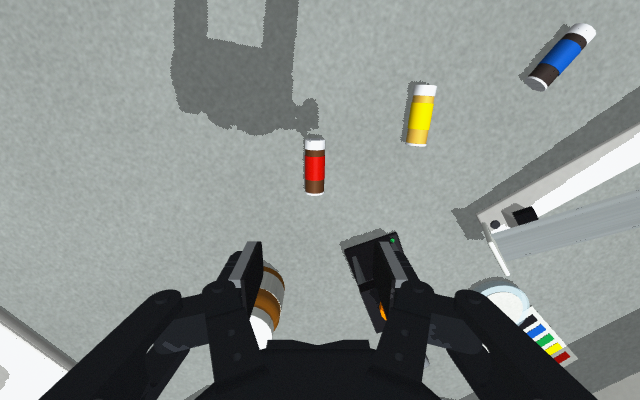

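The wrist view shows red (314,166), yellow (420,115) and blue (561,56), caps upward in the picture. That agrees with the top-camera axes. The trough stop is at (497,245).

Call:
servo_tool(newtons=30, steps=[{"tx": -0.45, "ty": -0.25, "tz": -4, "yaw": -0.9, "claw": 6}, {"tx": 0, "ty": 0, "tz": -5, "yaw": 0, "claw": 6}, {"tx": 0, "ty": 0, "tz": -5, "yaw": 0, "claw": 6}, {"tx": 0, "ty": 0, "tz": -4, "yaw": 0, "claw": 6}, {"tx": 0, "ty": 0, "tz": -3, "yaw": 0, "claw": 6}, {"tx": 0, "ty": 0, "tz": -1.4, "yaw": 0, "claw": 6}, {"tx": 0, "ty": 0, "tz": 0, "yaw": 0, "claw": 6}, {"tx": 0, "ty": 0, "tz": 0, "yaw": 0, "claw": 2}, {"tx": 0, "ty": 0, "tz": 0, "yaw": 0, "claw": 2}, {"tx": 0, "ty": 0, "tz": 0, "yaw": 0, "claw": 2}, {"tx": 0, "ty": 0, "tz": 0, "yaw": 0, "claw": 2}, {"tx": 0, "ty": 0, "tz": 0, "yaw": 0, "claw": 2}])

```text
time_s: 3.1
position: [0.3933, -0.2848, 0.0274]
tool_rot: [[-0.773, 0.635, 0.001], [0.635, 0.773, -0.002], [-0.002, -0.001, -1.0]]
ft_force: [-2.0, -1.3, 7.7]
grip_width: 0.0245
gripper_force: 30.0
```

Call:
servo_tool(newtons=30, steps=[{"tx": 0, "ty": 0, "tz": 0, "yaw": 0, "claw": 4}, {"tx": 0, "ty": 0, "tz": 0, "yaw": 0, "claw": 4}, {"tx": 0, "ty": 0.15, "tz": -0.4, "yaw": 0, "claw": 4}, {"tx": 0, "ty": 0, "tz": 0, "yaw": 0, "claw": 4}, {"tx": 0, "ty": 0, "tz": 0, "yaw": 0, "claw": 2}, {"tx": 0, "ty": 0, "tz": 0, "yaw": 0, "claw": 2}, {"tx": 0, "ty": 0, "tz": 0, "yaw": 0, "claw": 2}, {"tx": 0, "ty": 0, "tz": 0, "yaw": 0, "claw": 2}])

```text
time_s: 3.9
position: [0.393, -0.2828, 0.0223]
tool_rot: [[-0.773, 0.635, -0.0], [0.635, 0.773, 0.0], [0.0, 0.0, -1.0]]
ft_force: [-1.0, 0.4, -0.2]
grip_width: 0.025
gripper_force: 29.4
```

Call:
servo_tool(steps=[{"tx": 0, "ty": 0, "tz": 4.5, "yaw": 0, "claw": 2}, {"tx": 0, "ty": 0, "tz": 4.5, "yaw": 0, "claw": 2}, {"tx": 0, "ty": 0, "tz": 4.5, "yaw": 0, "claw": 2}, {"tx": 0, "ty": 0.5, "tz": 4.5, "yaw": -7, "claw": 2}, {"tx": 2.5, "ty": 3, "tz": 4.5, "yaw": -7, "claw": 2}, {"tx": 2.5, "ty": 3, "tz": 0, "yaw": -7, "claw": 2}, {"tx": 3, "ty": 3, "tz": 0, "yaw": -7, "claw": 2}, {"tx": 3, "ty": 3, "tz": 0, "yaw": -7, "claw": 2}, {"tx": 3, "ty": 3, "tz": 0, "yaw": -7, "claw": 2}, {"tx": 3, "ty": 3, "tz": 0, "yaw": -7, "claw": 2}, {"tx": 3.5, "ty": 1.5, "tz": 0, "yaw": -7, "claw": 2}, {"tx": 0, "ty": 0, "tz": 0, "yaw": 0, "claw": 2}])

```text
time_s: 5.1
position: [0.5964, -0.0853, 0.2391]
tool_rot: [[0.094, 0.996, 0.0], [0.996, -0.094, 0.001], [0.001, 0.0, -1.0]]
ft_force: [-0.4, 0.3, -0.7]
grip_width: 0.025
gripper_force: 29.9
```

```bash
python3 look.py w3
```

```text
5.1 [ 0.5964 -0.0853  0.2391] 84.62 [-19.4  27.6  66.7   0.   85.8 -14. ] [-0.4  0.3 -0.7] 0.025
w n 1560 c [0.4716 0.0154] ax 105.2 L 0.069 ztop 0.0261 rgb [ 22.   98.5 209. ] cap -0.017 px [198.  92.]
w n 1122 c [ 0.428  -0.1397] ax 137.8 L 0.069 ztop 0.026 rgb [192. 166.   0.] cap -0.018 px [192. 223.]
w n 266 c [ 0.5377 -0.2962] ax -105.7 L 0.068 ztop 0.0307 rgb [24. 23. 26.] cap 0 px [291. 316.]
```

View pics/w3.png

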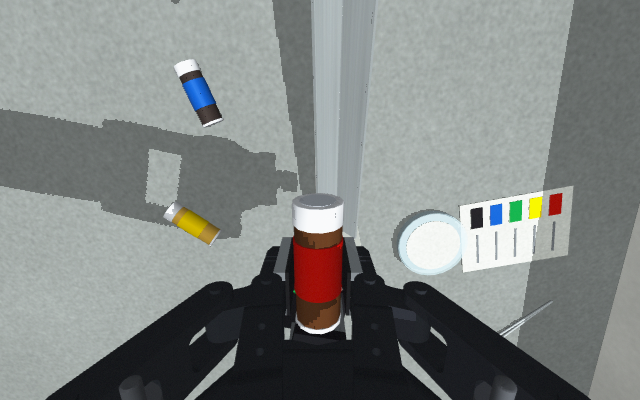

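The wrist view shows the red tube held square in the jaws with its cap (318,210) uphill. The trough runs up the picture at columns 312–375. I'll fit the trough from both cameras.

```bash
cat > trough.py <<'E'
from h import *
from scipy.optimize import least_squares
def fit(W,lo,hi,n):
    P=W.reshape(-1,3);P=P[np.isfinite(P).all(1)]
    # coarse frame
    def res(p,Q):
        a=p[1];u=np.array([np.cos(a),np.sin(a)]);v=np.array([-u[1],u[0]])
        s=(Q[:,:2]-[p[0],0])@u; y=(Q[:,:2]-[p[0],0])@v
        zz=(Q[:,2]-p[2]-np.tan(p[3])*s)*np.cos(p[3])
        return y,zz
    p=np.array([.605,np.radians(85.1),.096,np.radians(20)])
    for it in range(4):
        y,zz=res(p,P);tol=.012 if it==0 else .006
        k=(abs(zz-abs(y))<tol)&(abs(y)<.021)&(zz<.022)&(P[:,1]>lo)&(P[:,1]<hi)
        Q=P[k];r=least_squares(lambda q:(lambda t:t[1]-abs(t[0]))(res(q,Q)),p,loss="soft_l1",f_scale=.001);p=r.x
    print(n,k.sum(),"fold x at y=0",p[0].round(4),"yaw",np.degrees(p[1]).round(2),"z at y=0",p[2].round(4),"slope",np.degrees(p[3]).round(2),"rms",np.sqrt(np.mean(r.fun**2)).round(4))
    return p
if __name__=="__main__":
    for n in("top","w1b","w3"):
        try:z=np.load("/tmp/"+n+".npz")
        except Exception:continue
        p=fit(z["W"],-.12,.22,n)
    W=np.load("/tmp/top.npz")["W"]; im,d,Wt,m=shot("top");np.savez("/tmp/top2",im=im,W=Wt)
    for n in("top","side"):
        z=np.load("/tmp/"+n+".npz");W,im=z["W"],z["im"]
        P=W;k=(P[...,1]>-.22)&(P[...,1]<-.14)&(P[...,0]>.55)&(P[...,0]<.65)&(P[...,2]>.055)
        Q=P[k];print(n,"stop",k.sum(),np.nanmin(Q,0).round(4),np.nanmax(Q,0).round(4),np.nanmedian(Q,0).round(4))
    k=np.load("/tmp/top.npz")["W"].reshape(-1,3);q=k[(k[:,1]>.2)&(k[:,1]<.3)&(k[:,0]>.57)&(k[:,0]<.68)&(k[:,2]>.17)];print("upper end y max",q[:,1].max(),q[:,2].max())
E
python3 trough.py
```

```text
top 1575 fold x at y=0 0.6222 yaw 85.65 z at y=0 0.091 slope 19.89 rms 0.002
w3 10013 fold x at y=0 0.6238 yaw 85.61 z at y=0 0.0913 slope 20.03 rms 0.0007
top stop 91 [ 0.5814 -0.1746  0.0553] [ 0.6365 -0.1408  0.0761] [ 0.6115 -0.1678  0.0637]
side stop 95 [ 0.5854 -0.1734  0.0555] [ 0.6418 -0.1416  0.0731] [ 0.6143 -0.1636  0.064 ]
upper end y max 0.24556677759046208 0.20248836544716609
```

Call:
servo_tool(steps=[{"tx": 1.85, "ty": -1.4, "tz": 0, "yaw": 1, "claw": 2}, {"tx": 0, "ty": 0, "tz": -4.5, "yaw": 0, "claw": 2}, {"tx": 0, "ty": 0, "tz": -4.5, "yaw": 0, "claw": 2}, {"tx": 0, "ty": 0, "tz": -3, "yaw": 0, "claw": 2}, {"tx": 0, "ty": 0, "tz": -1.5, "yaw": 0, "claw": 2}, {"tx": 0, "ty": 0, "tz": 0, "yaw": 0, "claw": 2}, {"tx": 0, "ty": 0, "tz": 0, "yaw": 0, "claw": 2}])

```text
time_s: 5.9
position: [0.6122, -0.1023, 0.1061]
tool_rot: [[0.077, 0.997, 0.001], [0.997, -0.077, -0.0], [-0.0, 0.001, -1.0]]
ft_force: [-0.1, 0.4, 0.3]
grip_width: 0.025
gripper_force: 29.9
```

Call:
servo_tool(steps=[{"tx": 0.2, "ty": 0, "tz": -0.1, "yaw": 0, "claw": 2}, {"tx": 0, "ty": 0, "tz": 0, "yaw": 0, "claw": 2}, {"tx": 0, "ty": 0, "tz": 0, "yaw": 0, "claw": 5}, {"tx": 0, "ty": 0, "tz": 0, "yaw": 0, "claw": 5}, {"tx": 0, "ty": 0, "tz": 0, "yaw": 0, "claw": 5}, {"tx": 0, "ty": 0, "tz": 3, "yaw": 0, "claw": 6}, {"tx": -1, "ty": 0, "tz": 4, "yaw": 0, "claw": 6}, {"tx": -3, "ty": -1, "tz": 4, "yaw": 6, "claw": 6}, {"tx": -4, "ty": -1, "tz": 4, "yaw": 7, "claw": 6}, {"tx": -4, "ty": -1, "tz": 0, "yaw": 8, "claw": 6}, {"tx": -4, "ty": -1, "tz": 0, "yaw": 8, "claw": 6}, {"tx": -3, "ty": 0, "tz": 0, "yaw": 8, "claw": 6}, {"tx": 0, "ty": 0, "tz": 0, "yaw": 8, "claw": 6}, {"tx": 0, "ty": 0, "tz": 0, "yaw": 8, "claw": 6}, {"tx": 0, "ty": 0, "tz": 0, "yaw": 0, "claw": 6}])

```text
time_s: 7.4
position: [0.4301, -0.1401, 0.2484]
tool_rot: [[-0.751, 0.66, 0.0], [0.66, 0.751, -0.0], [-0.001, 0.0, -1.0]]
ft_force: [0.6, 0.3, -0.6]
grip_width: 0.0597
gripper_force: 0.0
```

```bash
python3 look.py w4; python3 - <<'E'
from h import *
im,d,W,m=shot("top");tubes(im,W,"top");a=im[120:290,200:470]
im2,d,W2,m=shot("side");b=im2[130:300,230:460]
save("v4",np.vstack([np.hstack([cv2.resize(a,None,fx=1.6,fy=1.6),cv2.resize(b,None,fx=1.5,fy=1.6)])]))
E
```

```text
7.4 [ 0.4301 -0.1401  0.2484] 138.67 [-33.1  12.1  89.    0.   78.9 -81.8] [ 0.6  0.3 -0.6] 0.0597
w n 1230 c [0.4514 0.129 ] ax -34.6 L 0.043 ztop 0.0259 rgb [ 34. 143.  71.] cap 0.019 px [519.  22.]
w n 1426 c [0.4657 0.0136] ax 105.9 L 0.069 ztop 0.0258 rgb [ 22.  97. 204.] cap -0.017 px [438. 105.]
w n 1117 c [ 0.4242 -0.143 ] ax 137.7 L 0.069 ztop 0.0258 rgb [249. 239.   0.] cap -0.017 px [313. 166.]
w n 1068 c [ 0.5444 -0.2933] ax -98.2 L 0.074 ztop 0.0353 rgb [23. 23. 26.] cap 0 px [289. 293.]
top n 53 c [ 0.5435 -0.2732] ax -120.5 L 0.038 ztop 0.0228 rgb [30.  36.  32.5] cap 0 px [408. 209.]
top n 50 c [ 0.5312 -0.3127] ax 76.0 L 0.036 ztop 0.0219 rgb [22. 21. 23.] cap 0 px [421. 214.]
top n 175 c [0.4673 0.0131] ax 106.4 L 0.068 ztop 0.0275 rgb [ 42.  79. 153.] cap 0.017 px [319. 232.]
top n 176 c [0.4419 0.1399] ax 140.0 L 0.068 ztop 0.0275 rgb [ 47.5 125.   69. ] cap 0.015 px [279. 240.]
top n 184 c [0.4027 0.2944] ax 37.5 L 0.068 ztop 0.0271 rgb [34. 33. 35.] cap -0.012 px [230. 252.]
```

View pics/v4.png

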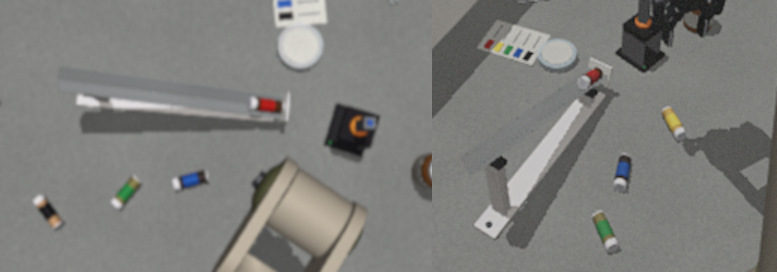

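Red (267,104 in the left panel) lies at the stop with its cap uphill. Yellow, blue, green and black haven't moved.

Call:
servo_tool(steps=[{"tx": -0.6, "ty": -0.3, "tz": -4, "yaw": -1, "claw": 6}, {"tx": 0, "ty": 0, "tz": -5, "yaw": 0, "claw": 6}, {"tx": 0, "ty": 0, "tz": -5, "yaw": 0, "claw": 6}, {"tx": 0, "ty": 0, "tz": -4.5, "yaw": 0, "claw": 6}, {"tx": 0, "ty": 0, "tz": -3, "yaw": 0, "claw": 6}, {"tx": 0, "ty": 0, "tz": -1.1, "yaw": 0, "claw": 6}, {"tx": 0, "ty": 0, "tz": 0, "yaw": 0, "claw": 5}, {"tx": 0, "ty": 0, "tz": 0, "yaw": 0, "claw": 2}, {"tx": 0, "ty": 0, "tz": 0, "yaw": 0, "claw": 2}, {"tx": 0, "ty": 0, "tz": 0, "yaw": 0, "claw": 2}, {"tx": 0, "ty": 0, "tz": 0, "yaw": 0, "claw": 2}, {"tx": 0, "ty": 0, "tz": 0, "yaw": 0, "claw": 2}])

```text
time_s: 8.75
position: [0.4247, -0.1434, 0.023]
tool_rot: [[-0.738, 0.674, 0.002], [0.674, 0.738, -0.001], [-0.002, 0.0, -1.0]]
ft_force: [-0.3, -0.2, 8.0]
grip_width: 0.0247
gripper_force: 30.0
```

Call:
servo_tool(steps=[{"tx": 0, "ty": 0, "tz": 4.5, "yaw": 0, "claw": 2}, {"tx": 0, "ty": 0, "tz": 4.5, "yaw": 0, "claw": 2}, {"tx": 0, "ty": 0, "tz": 4.5, "yaw": 0, "claw": 2}, {"tx": 1, "ty": 1, "tz": 4.5, "yaw": -7, "claw": 2}, {"tx": 3, "ty": 2, "tz": 0, "yaw": -8, "claw": 2}, {"tx": 3, "ty": 2, "tz": 0, "yaw": -8, "claw": 2}, {"tx": 3, "ty": 2, "tz": 0, "yaw": -8, "claw": 2}, {"tx": 3, "ty": 2, "tz": 0, "yaw": -8, "claw": 2}, {"tx": 3, "ty": 1, "tz": 0, "yaw": -7, "claw": 2}, {"tx": 3, "ty": 1, "tz": 0, "yaw": -6, "claw": 2}, {"tx": 0.6, "ty": 0, "tz": 0, "yaw": 0, "claw": 2}, {"tx": 0, "ty": 0, "tz": 0, "yaw": 0, "claw": 2}])

```text
time_s: 9.95
position: [0.6203, -0.0329, 0.2017]
tool_rot: [[0.075, 0.997, -0.001], [0.997, -0.075, 0.0], [-0.0, -0.001, -1.0]]
ft_force: [-0.6, 0.5, -0.9]
grip_width: 0.0251
gripper_force: 29.8
```

Call:
servo_tool(steps=[{"tx": 0, "ty": 0, "tz": -4, "yaw": 0, "claw": 2}, {"tx": 0, "ty": 0, "tz": -2.5, "yaw": 0, "claw": 2}, {"tx": 0, "ty": 0, "tz": -0.8, "yaw": 0, "claw": 2}, {"tx": 0, "ty": 0, "tz": 0, "yaw": 0, "claw": 2}, {"tx": 0, "ty": 0, "tz": 0, "yaw": 0, "claw": 5}, {"tx": 0, "ty": 0, "tz": 0, "yaw": 0, "claw": 5}, {"tx": 0, "ty": 0, "tz": 0, "yaw": 0, "claw": 5}, {"tx": 0, "ty": 0, "tz": 3, "yaw": 0, "claw": 6}, {"tx": 0, "ty": 0, "tz": 4, "yaw": 0, "claw": 6}, {"tx": -3, "ty": 1, "tz": 4.5, "yaw": 4, "claw": 6}, {"tx": -4, "ty": 1, "tz": 0.5, "yaw": 8, "claw": 6}, {"tx": -4, "ty": 1, "tz": 0, "yaw": 8, "claw": 6}, {"tx": -4, "ty": 1.6, "tz": 0, "yaw": 0, "claw": 6}, {"tx": 0, "ty": 0, "tz": 0, "yaw": 0, "claw": 6}, {"tx": 0, "ty": 0, "tz": 0, "yaw": 0, "claw": 6}])

```text
time_s: 11.45
position: [0.4729, 0.0122, 0.2461]
tool_rot: [[-0.269, 0.963, 0.002], [0.963, 0.269, -0.001], [-0.001, 0.002, -1.0]]
ft_force: [0.1, -0.3, -0.5]
grip_width: 0.06
gripper_force: 0.0
```

```bash
cat >> h.py <<'E'
def row(v):
    """label colours seen above the trough line, as horizontal distance s from y=0"""
    for n in("top","side"):
        im,d,W,m=shot(n);hsv=cv2.cvtColor(im,cv2.COLOR_RGB2HSV).astype(int);H,S,V=hsv[...,0],hsv[...,1],hsv[...,2]
        X,Y,Z=[W[...,i] for i in range(3)]
        o=(abs(X-.6225-.0764*Y)<.03)&(Z-.0912-.364*Y>.015)&(Z-.0912-.364*Y<.05)&(Y>-.165)&(Y<.25)
        for c,k in dict(red=((H<8)|(H>172))&(S>130),yellow=(H>20)&(H<35)&(S>100),green=(H>45)&(H<85)&(S>90),blue=(H>100)&(H<125)&(S>100),black=(V<50)&(S<90),cap=(S<60)&(V>190)).items():
            k=k&o
            if k.sum()>5: print(n,c,k.sum(),W[k].mean(0).round(4),Y[k].min().round(3),Y[k].max().round(3))
        if v: save(v+n,im[110:290,200:470] if n=="top" else im[120:300,230:460])
E
python3 look.py w5; python3 -c "
from h import *;row('')"
```

```text
11.45 [0.4729 0.0122 0.2461] 105.63 [-12.9  14.2  86.4  -0.   79.2 -28.5] [ 0.1 -0.3 -0.5] 0.06
w n 1599 c [0.4428 0.1415] ax 140.4 L 0.068 ztop 0.0261 rgb [ 20. 160.  71.] cap -0.016 px [322.  49.]
w n 1149 c [0.4683 0.0155] ax 105.5 L 0.069 ztop 0.0257 rgb [ 22.  94. 202.] cap -0.017 px [315. 164.]
w n 83 c [ 0.5481 -0.2606] ax 5.6 L 0.023 ztop 0.0093 rgb [32. 34. 38.] cap 0 px [317. 341.]
top red 74 [ 0.6127 -0.1334  0.0732] -0.15 -0.118
top yellow 89 [ 0.6178 -0.0678  0.0966] -0.084 -0.053
top cap 45 [ 0.6166 -0.0447  0.1044] -0.112 0.14
side red 46 [ 0.6103 -0.1317  0.0702] -0.155 -0.11
side yellow 56 [ 0.617  -0.0657  0.0949] -0.086 -0.046
```

Call:
servo_tool(steps=[{"tx": -0.5, "ty": 0.3, "tz": -4, "yaw": 0, "claw": 6}, {"tx": 0, "ty": 0, "tz": -5, "yaw": 0, "claw": 6}, {"tx": 0, "ty": 0, "tz": -5, "yaw": 0, "claw": 6}, {"tx": 0, "ty": 0, "tz": -4.3, "yaw": 0, "claw": 6}, {"tx": 0, "ty": 0, "tz": -3, "yaw": 0, "claw": 6}, {"tx": 0, "ty": 0, "tz": -1.1, "yaw": 0, "claw": 6}, {"tx": 0, "ty": 0, "tz": 0, "yaw": 0, "claw": 5}, {"tx": 0, "ty": 0, "tz": 0, "yaw": 0, "claw": 2}, {"tx": 0, "ty": 0, "tz": 0, "yaw": 0, "claw": 2}, {"tx": 0, "ty": 0, "tz": 0, "yaw": 0, "claw": 2}, {"tx": 0, "ty": 0, "tz": 0, "yaw": 0, "claw": 2}, {"tx": 0, "ty": 0, "tz": 0, "yaw": 0, "claw": 2}])

```text
time_s: 12.8
position: [0.4689, 0.0148, 0.0224]
tool_rot: [[-0.269, 0.963, 0.003], [0.963, 0.269, -0.001], [-0.002, 0.003, -1.0]]
ft_force: [-0.2, -0.3, 8.3]
grip_width: 0.0249
gripper_force: 29.8
```

Call:
servo_tool(steps=[{"tx": 0, "ty": 0, "tz": 4.5, "yaw": 0, "claw": 2}, {"tx": 0, "ty": 0, "tz": 4.5, "yaw": 0, "claw": 2}, {"tx": 0, "ty": 0, "tz": 4.5, "yaw": 0, "claw": 2}, {"tx": 0, "ty": 0, "tz": 4.5, "yaw": -4, "claw": 2}, {"tx": 3, "ty": 0.3, "tz": 2, "yaw": -8, "claw": 2}, {"tx": 3, "ty": 0.3, "tz": 0, "yaw": -8, "claw": 2}, {"tx": 3, "ty": 0.3, "tz": 0, "yaw": 0, "claw": 2}, {"tx": 3, "ty": 0.3, "tz": 0, "yaw": 0, "claw": 2}, {"tx": 2.5, "ty": 0.3, "tz": 0, "yaw": 0, "claw": 2}, {"tx": 1.2, "ty": 0.1, "tz": 0, "yaw": 0, "claw": 2}, {"tx": 0, "ty": 0, "tz": 0, "yaw": 0, "claw": 2}, {"tx": 0, "ty": 0, "tz": 0, "yaw": 0, "claw": 2}])

```text
time_s: 14.0
position: [0.6244, 0.0311, 0.2212]
tool_rot: [[0.076, 0.997, -0.0], [0.997, -0.076, 0.0], [0.0, -0.0, -1.0]]
ft_force: [-0.5, -0.1, -0.3]
grip_width: 0.0248
gripper_force: 29.9
```

Call:
servo_tool(steps=[{"tx": 0, "ty": 0, "tz": -4, "yaw": 0, "claw": 2}, {"tx": 0, "ty": 0, "tz": -2, "yaw": 0, "claw": 2}, {"tx": 0, "ty": 0, "tz": -0.8, "yaw": 0, "claw": 2}, {"tx": 0, "ty": 0, "tz": 0, "yaw": 0, "claw": 2}, {"tx": 0, "ty": 0, "tz": 0, "yaw": 0, "claw": 5}, {"tx": 0, "ty": 0, "tz": 0, "yaw": 0, "claw": 5}, {"tx": 0, "ty": 0, "tz": 0, "yaw": 0, "claw": 5}, {"tx": 0, "ty": 0, "tz": 3, "yaw": 0, "claw": 6}, {"tx": 0, "ty": 0, "tz": 4, "yaw": 0, "claw": 6}, {"tx": -3, "ty": 1.5, "tz": 2.5, "yaw": 8, "claw": 6}, {"tx": -3, "ty": 2, "tz": 0, "yaw": 8, "claw": 6}, {"tx": -3, "ty": 2, "tz": 0, "yaw": 8, "claw": 6}, {"tx": -3, "ty": 2, "tz": 0, "yaw": 8, "claw": 6}, {"tx": -3, "ty": 2, "tz": 0, "yaw": 8, "claw": 6}, {"tx": -3, "ty": 1.4, "tz": 0, "yaw": 8, "claw": 6}, {"tx": 0, "ty": 0, "tz": 0, "yaw": 7, "claw": 6}, {"tx": 0, "ty": 0, "tz": 0, "yaw": 0, "claw": 6}])

```text
time_s: 15.7
position: [0.4446, 0.1404, 0.2489]
tool_rot: [[-0.774, 0.633, 0.002], [0.633, 0.774, 0.0], [-0.001, 0.001, -1.0]]
ft_force: [0.5, 0.0, -1.2]
grip_width: 0.0601
gripper_force: 0.0
```

```bash
python3 look.py w6; python3 -c "
from h import *;row('')"
```

```text
15.7 [0.4446 0.1404 0.2489] 140.72 [  2.9  13.4  87.1  -0.   79.4 -47.8] [ 0.5  0.  -1.2] 0.0601
w n 1614 c [0.404 0.296] ax 38.1 L 0.069 ztop 0.026 rgb [31. 30. 35.] cap 0.017 px [403.  54.]
w n 1107 c [0.4426 0.1426] ax 139.9 L 0.069 ztop 0.0258 rgb [ 20. 157.  69.] cap -0.017 px [318. 165.]
top red 76 [ 0.6126 -0.1333  0.0735] -0.15 -0.118
top yellow 89 [ 0.6179 -0.0676  0.0962] -0.084 -0.053
top blue 84 [ 0.6231 -0.0018  0.1208] -0.017 0.013
top black 13 [ 0.6189 -0.0235  0.1135] -0.026 -0.02
top cap 67 [ 0.6187 -0.0157  0.1146] -0.111 0.205
side yellow 61 [ 0.6169 -0.0662  0.0942] -0.089 -0.048
side blue 59 [ 6.205e-01 -4.000e-04  1.185e-01] -0.022 0.017
side black 16 [ 0.6175 -0.0095  0.1127] -0.026 0.02
```

Call:
servo_tool(steps=[{"tx": -0.2, "ty": 0.2, "tz": -4, "yaw": -0.8, "claw": 6}, {"tx": 0, "ty": 0, "tz": -5, "yaw": 0, "claw": 6}, {"tx": 0, "ty": 0, "tz": -5, "yaw": 0, "claw": 6}, {"tx": 0, "ty": 0, "tz": -4.6, "yaw": 0, "claw": 6}, {"tx": 0, "ty": 0, "tz": -3, "yaw": 0, "claw": 6}, {"tx": 0, "ty": 0, "tz": -1.1, "yaw": 0, "claw": 6}, {"tx": 0, "ty": 0, "tz": 0, "yaw": 0, "claw": 5}, {"tx": 0, "ty": 0, "tz": 0, "yaw": 0, "claw": 2}, {"tx": 0, "ty": 0, "tz": 0, "yaw": 0, "claw": 2}, {"tx": 0, "ty": 0, "tz": 0, "yaw": 0, "claw": 2}, {"tx": 0, "ty": 0, "tz": 0, "yaw": 0, "claw": 2}, {"tx": 0, "ty": 0, "tz": 0, "yaw": 0, "claw": 2}])

```text
time_s: 17.05
position: [0.444, 0.142, 0.0225]
tool_rot: [[-0.764, 0.645, 0.004], [0.645, 0.764, 0.0], [-0.003, 0.002, -1.0]]
ft_force: [0.2, -1.4, 8.6]
grip_width: 0.0247
gripper_force: 29.8
```

Call:
servo_tool(steps=[{"tx": 0, "ty": 0, "tz": 4.5, "yaw": 0, "claw": 2}, {"tx": 0, "ty": 0, "tz": 4.5, "yaw": 0, "claw": 2}, {"tx": 0, "ty": 0, "tz": 4.5, "yaw": 0, "claw": 2}, {"tx": 0, "ty": 0, "tz": 4.5, "yaw": -7, "claw": 2}, {"tx": 2, "ty": -0.5, "tz": 4.5, "yaw": -8, "claw": 2}, {"tx": 3, "ty": -1, "tz": 0.5, "yaw": -8, "claw": 2}, {"tx": 3, "ty": -1, "tz": 0, "yaw": -8, "claw": 2}, {"tx": 3, "ty": -1, "tz": 0, "yaw": -8, "claw": 2}, {"tx": 3, "ty": -1, "tz": 0, "yaw": -8, "claw": 2}, {"tx": 3, "ty": 0, "tz": 0, "yaw": -7.4, "claw": 2}, {"tx": 1.8, "ty": 0, "tz": 0, "yaw": 0, "claw": 2}, {"tx": 0, "ty": 0, "tz": 0, "yaw": 0, "claw": 2}, {"tx": 0, "ty": 0, "tz": 0, "yaw": 0, "claw": 2}])

```text
time_s: 18.35
position: [0.6303, 0.0971, 0.2512]
tool_rot: [[0.08, 0.997, -0.0], [0.997, -0.08, 0.0], [-0.0, -0.0, -1.0]]
ft_force: [-0.5, -0.7, -1.1]
grip_width: 0.0247
gripper_force: 29.9
```

Call:
servo_tool(steps=[{"tx": 0, "ty": 0, "tz": -4.5, "yaw": 0, "claw": 2}, {"tx": 0, "ty": 0, "tz": -2.2, "yaw": 0, "claw": 2}, {"tx": 0, "ty": 0, "tz": -0.7, "yaw": 0, "claw": 2}, {"tx": 0, "ty": 0, "tz": 0, "yaw": 0, "claw": 2}, {"tx": 0, "ty": 0, "tz": 0, "yaw": 0, "claw": 5}, {"tx": 0, "ty": 0, "tz": 0, "yaw": 0, "claw": 5}, {"tx": 0, "ty": 0, "tz": 0, "yaw": 0, "claw": 5}, {"tx": 0, "ty": 0, "tz": 3, "yaw": 0, "claw": 6}, {"tx": 0, "ty": 0, "tz": 4, "yaw": 0, "claw": 6}, {"tx": -3, "ty": 1.5, "tz": 0.4, "yaw": -7, "claw": 6}, {"tx": -3, "ty": 3, "tz": 0, "yaw": -8, "claw": 6}, {"tx": -3, "ty": 3, "tz": 0, "yaw": -8, "claw": 6}, {"tx": -3, "ty": 3, "tz": 0, "yaw": -8, "claw": 6}, {"tx": -3, "ty": 3, "tz": 0, "yaw": -8, "claw": 6}, {"tx": -3, "ty": 3, "tz": 0, "yaw": -8, "claw": 6}, {"tx": -3, "ty": 2.3, "tz": 0, "yaw": 0, "claw": 6}, {"tx": -1.7, "ty": 1, "tz": 0, "yaw": 0, "claw": 6}, {"tx": 0, "ty": 0, "tz": 0, "yaw": 0, "claw": 6}, {"tx": 0, "ty": 0, "tz": 0, "yaw": 0, "claw": 6}])

```text
time_s: 20.25
position: [0.4043, 0.295, 0.2516]
tool_rot: [[0.783, 0.622, 0.001], [0.622, -0.783, 0.0], [0.001, 0.001, -1.0]]
ft_force: [-0.1, 0.1, -0.6]
grip_width: 0.0602
gripper_force: 0.0
```

```bash
python3 look.py w7; python3 -c "
from h import *;row('')"
```

```text
20.25 [0.4043 0.295  0.2516] 38.44 [22.5 16.7 81.9 -0.  81.3 74.1] [-0.1  0.1 -0.6] 0.0602
w n 1110 c [0.4038 0.2982] ax 38.2 L 0.069 ztop 0.026 rgb [31. 31. 35.] cap -0.018 px [315. 166.]
top red 76 [ 0.6127 -0.1334  0.0731] -0.15 -0.117
top yellow 109 [ 0.6193 -0.0445  0.1052] -0.084 0.079
top green 74 [0.6277 0.0639 0.1455] 0.05 0.079
top blue 82 [ 0.6229 -0.002   0.1208] -0.017 0.013
top black 13 [ 0.6189 -0.0235  0.1135] -0.026 -0.02
top cap 98 [0.6212 0.0044 0.1224] -0.112 0.205
side green 59 [0.6256 0.0667 0.1437] 0.049 0.084
```

Call:
servo_tool(steps=[{"tx": 0, "ty": 0.3, "tz": -4, "yaw": 0, "claw": 6}, {"tx": 0, "ty": 0, "tz": -5, "yaw": 0, "claw": 6}, {"tx": 0, "ty": 0, "tz": -5, "yaw": 0, "claw": 6}, {"tx": 0, "ty": 0, "tz": -4.8, "yaw": 0, "claw": 6}, {"tx": 0, "ty": 0, "tz": -3, "yaw": 0, "claw": 6}, {"tx": 0, "ty": 0, "tz": -1.1, "yaw": 0, "claw": 6}, {"tx": 0, "ty": 0, "tz": 0, "yaw": 0, "claw": 5}, {"tx": 0, "ty": 0, "tz": 0, "yaw": 0, "claw": 2}, {"tx": 0, "ty": 0, "tz": 0, "yaw": 0, "claw": 2}, {"tx": 0, "ty": 0, "tz": 0, "yaw": 0, "claw": 2}, {"tx": 0, "ty": 0, "tz": 0, "yaw": 0, "claw": 2}, {"tx": 0, "ty": 0, "tz": 0, "yaw": 0, "claw": 2}])

```text
time_s: 21.6
position: [0.405, 0.2983, 0.0237]
tool_rot: [[0.784, 0.621, 0.004], [0.621, -0.784, 0.001], [0.004, 0.001, -1.0]]
ft_force: [0.1, -1.2, 8.2]
grip_width: 0.0247
gripper_force: 29.9
```

Call:
servo_tool(steps=[{"tx": 0, "ty": 0, "tz": 4.5, "yaw": 0, "claw": 2}, {"tx": 0, "ty": 0, "tz": 4.5, "yaw": 0, "claw": 2}, {"tx": 0, "ty": 0, "tz": 4.5, "yaw": 0, "claw": 2}, {"tx": 0, "ty": 0, "tz": 4.5, "yaw": 7, "claw": 2}, {"tx": 2, "ty": -1, "tz": 4.5, "yaw": 8, "claw": 2}, {"tx": 3, "ty": -2, "tz": 2.3, "yaw": 8, "claw": 2}, {"tx": 3, "ty": -2, "tz": 0, "yaw": 8, "claw": 2}, {"tx": 3, "ty": -2, "tz": 0, "yaw": 8, "claw": 2}, {"tx": 3, "ty": -2, "tz": 0, "yaw": 8.2, "claw": 2}, {"tx": 3, "ty": -2, "tz": 0, "yaw": 0, "claw": 2}, {"tx": 3, "ty": -2, "tz": 0, "yaw": 0, "claw": 2}, {"tx": 3.1, "ty": -0.5, "tz": 0, "yaw": 0, "claw": 2}, {"tx": 0, "ty": 0, "tz": 0, "yaw": 0, "claw": 2}, {"tx": 0, "ty": 0, "tz": 0, "yaw": 0, "claw": 2}])

```text
time_s: 23.0
position: [0.6348, 0.1629, 0.2698]
tool_rot: [[0.077, 0.997, -0.0], [0.997, -0.077, 0.0], [0.0, -0.0, -1.0]]
ft_force: [-0.9, -0.0, -0.8]
grip_width: 0.0244
gripper_force: 29.9
```

Call:
servo_tool(steps=[{"tx": 0, "ty": 0, "tz": -4, "yaw": 0, "claw": 2}, {"tx": 0, "ty": 0, "tz": -2.2, "yaw": 0, "claw": 2}, {"tx": 0, "ty": 0, "tz": -0.7, "yaw": 0, "claw": 2}, {"tx": 0, "ty": 0, "tz": 0, "yaw": 0, "claw": 2}, {"tx": 0, "ty": 0, "tz": 0, "yaw": 0, "claw": 5}, {"tx": 0, "ty": 0, "tz": 0, "yaw": 0, "claw": 5}, {"tx": 0, "ty": 0, "tz": 0, "yaw": 0, "claw": 5}, {"tx": 0, "ty": 0, "tz": 3, "yaw": 0, "claw": 6}, {"tx": 0, "ty": 0, "tz": 4, "yaw": 0, "claw": 6}, {"tx": -1, "ty": -3, "tz": 4, "yaw": 0, "claw": 6}, {"tx": -1, "ty": -4, "tz": 2, "yaw": 0, "claw": 6}, {"tx": -1, "ty": -4, "tz": 0, "yaw": 0, "claw": 6}, {"tx": -1, "ty": -4, "tz": 0, "yaw": 0, "claw": 6}, {"tx": -1, "ty": -4, "tz": 0, "yaw": 0, "claw": 6}, {"tx": -1, "ty": -4, "tz": 0, "yaw": 0, "claw": 6}, {"tx": -1, "ty": -4, "tz": 0, "yaw": 0, "claw": 6}, {"tx": -1, "ty": -4, "tz": 0, "yaw": 0, "claw": 6}, {"tx": 0, "ty": -4, "tz": 0, "yaw": 0, "claw": 6}, {"tx": 0, "ty": -4, "tz": 0, "yaw": 0, "claw": 6}, {"tx": 0, "ty": -4, "tz": 0, "yaw": 0, "claw": 6}])

```text
time_s: 25.0
position: [0.5547, -0.268, 0.3308]
tool_rot: [[0.077, 0.997, 0.001], [0.997, -0.077, -0.001], [-0.001, 0.001, -1.0]]
ft_force: [0.3, 0.4, -0.2]
grip_width: 0.0603
gripper_force: 0.0
```

```bash
python3 look.py w8; python3 -c "
from h import *;row('r8')
im,d,W,m=shot('top')
z=np.load('/tmp/w8.npz')
for n,i,w in(('top',im,W),('w',z['im'],z['W'])):
    X,Y,Z=[w[...,j] for j in range(3)]
    r=(X>.48)&(X<.63)&(Y<-.22)&(Y>-.38)
    for a,b in((.084,.094),(.094,.105),(.12,.175),(.155,.175)):
        k=r&(Z>a)&(Z<b)
        if k.sum()>5: 
            c=cv2.minAreaRect((w[k][:,:2]*1000).astype(np.float32));print(n,a,k.sum(),w[k].mean(0).round(4),w[k][:,2].max(),c)
a=cv2.imread('pics/r8top.png');b=cv2.imread('pics/r8side.png');c=cv2.imread('pics/w8.png')
cv2.imwrite('pics/v8.png',np.vstack([np.hstack([cv2.resize(a,(400,266)),cv2.resize(b,(400,266))]),cv2.resize(c,(520,325))[:, :] if 0 else cv2.copyMakeBorder(cv2.resize(c,(520,325)),0,0,0,280,0)]))
"
```

```text
25.0 [ 0.5547 -0.268   0.3308] 85.6 [-36.8  26.7  53.4   0.   99.9 -32.4] [ 0.3  0.4 -0.2] 0.0603
w n 459 c [ 0.5372 -0.292 ] ax -109.7 L 0.077 ztop 0.0202 rgb [25. 25. 27.] cap 0 px [308. 169.]
top red 76 [ 0.6126 -0.1334  0.0733] -0.15 -0.118
top yellow 113 [ 0.6197 -0.0441  0.1046] -0.084 0.079
top green 74 [0.6277 0.064  0.1452] 0.05 0.079
top blue 82 [ 0.6231 -0.0021  0.1208] -0.02 0.013
top black 69 [0.6292 0.1002 0.1583] -0.026 0.14
top cap 110 [0.6253 0.0362 0.1349] -0.112 0.161
side red 47 [ 0.6106 -0.1322  0.07  ] -0.153 -0.111
side yellow 65 [ 0.6176 -0.056   0.0987] -0.088 0.043
side green 57 [0.6255 0.0665 0.1435] 0.049 0.083
side blue 54 [6.208e-01 2.000e-04 1.189e-01] -0.018 0.015
side black 75 [0.6275 0.1056 0.1567] -0.026 0.144
top 0.084 84 [ 0.577  -0.2959  0.0885] 0.09388154837830465 ((573.72900390625, -302.30889892578125), (74.65986633300781, 48.80570983886719), 52.66178512573242)
w 0.084 1449 [ 0.5714 -0.2961  0.0895] 0.09353788407344826 ((572.1370849609375, -303.08544921875), (64.82915496826172, 64.21806335449219), 73.10559844970703)
w 0.094 234 [ 0.5709 -0.2956  0.0978] 0.10494034542034103 ((571.5113525390625, -299.223876953125), (35.11503982543945, 28.583450317382812), 7.574728488922119)
w 0.12 628 [ 0.572  -0.2982  0.1597] 0.17275889225012753 ((571.927734375, -302.2304382324219), (21.603593826293945, 21.560365676879883), 85.2166976928711)
w 0.155 458 [ 0.5719 -0.3004  0.1678] 0.17275889225012753 ((571.9071655273438, -302.2282409667969), (21.664812088012695, 21.44826889038086), 85.74285888671875)
```

View pics/v8.png

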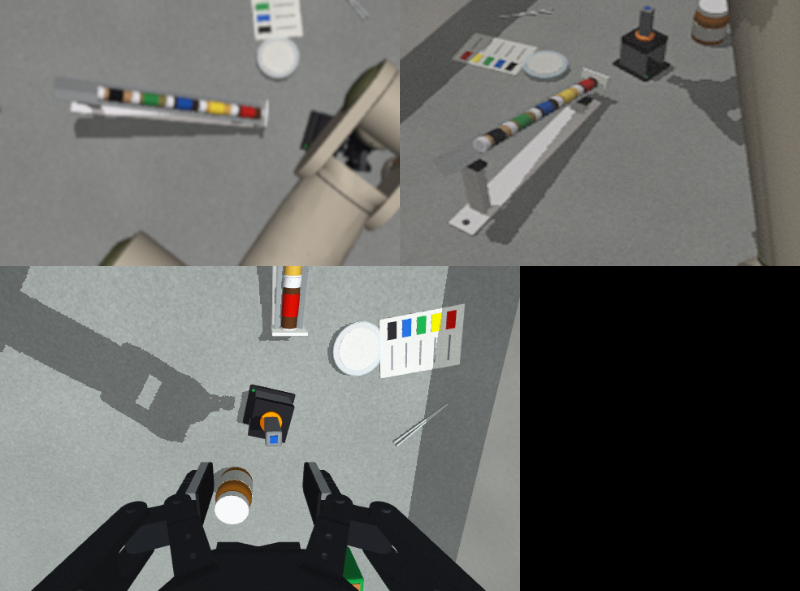

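The row is complete: red, yellow, blue, green, black going up, all caps uphill. The pen (273,439) is square to the tool yaw and measures (0.572, -0.302) with its top at 0.170.

Call:
servo_tool(steps=[{"tx": 0.9, "ty": -1.7, "tz": -2, "yaw": 0, "claw": 6}, {"tx": 0.8, "ty": -1.7, "tz": -3, "yaw": 0, "claw": 6}, {"tx": 0, "ty": 0, "tz": -2, "yaw": 0, "claw": 6}, {"tx": 0, "ty": 0, "tz": 0, "yaw": 0, "claw": 6}, {"tx": 0, "ty": 0, "tz": 0, "yaw": 0, "claw": 6}])

```text
time_s: 25.7
position: [0.5724, -0.2994, 0.2614]
tool_rot: [[0.075, 0.997, 0.001], [0.997, -0.075, -0.001], [-0.001, 0.001, -1.0]]
ft_force: [-0.9, 0.6, 0.2]
grip_width: 0.0596
gripper_force: 0.0
```

```bash
python3 look.py w9; python3 -c "
from h import *
z=np.load('/tmp/w9.npz');w=z['W']
X,Y,Z=[w[...,j] for j in range(3)]
r=(X>.53)&(X<.62)&(Y<-.25)&(Y>-.36)
for a,b in((.084,.094),(.094,.105),(.12,.18),(.164,.176)):
    k=r&(Z>a)&(Z<b)
    if k.sum()>5:
        c=cv2.minAreaRect((w[k][:,:2]*1000).astype(np.float32));v,u=np.where(k);print(a,k.sum(),w[k].mean(0).round(4),w[k][:,2].max(),c,u.mean(),v.mean())
"
```

```text
25.7 [ 0.5724 -0.2994  0.2614] 85.69 [-38.1  31.4  56.2   0.   92.3 -33.8] [-0.9  0.6  0.2] 0.0596
w n 466 c [ 0.5355 -0.2908] ax -112.6 L 0.077 ztop 0.0118 rgb [26. 25. 28.] cap 0 px [291. 154.]
0.084 2267 [ 0.5727 -0.2964  0.0896] 0.09397348713684239 ((572.2276000976562, -302.9856872558594), (64.34673309326172, 64.01380157470703), 72.94485473632812) 317.73048081164535 176.95015438906043
0.094 342 [ 0.5725 -0.2953  0.0978] 0.10488308371003452 ((572.1251831054688, -298.79754638671875), (27.419673919677734, 34.6331901550293), 86.6399917602539) 317.4766081871345 178.1578947368421
0.12 1037 [ 0.5727 -0.2985  0.161 ] 0.1731333592707997 ((572.2545166015625, -302.537353515625), (21.902631759643555, 21.969696044921875), 85.50045013427734) 317.95756991321116 201.60945033751204
0.164 702 [ 0.5724 -0.3015  0.1694] 0.1731333592707997 ((572.3490600585938, -302.6485290527344), (21.6419620513916, 21.25707244873047), 86.12777709960938) 317.96581196581195 208.05698005698005
```

Call:
servo_tool(newtons=60, steps=[{"tx": 0, "ty": -0.3, "tz": -3, "yaw": 0, "claw": 6}, {"tx": 0, "ty": 0, "tz": -4, "yaw": 0, "claw": 6}, {"tx": 0, "ty": 0, "tz": -3.5, "yaw": 0, "claw": 6}, {"tx": 0, "ty": 0, "tz": -1.8, "yaw": 0, "claw": 6}, {"tx": 0, "ty": 0, "tz": 0, "yaw": 0, "claw": 6}, {"tx": 0, "ty": 0, "tz": 0, "yaw": 0, "claw": 2}, {"tx": 0, "ty": 0, "tz": 0, "yaw": 0, "claw": 2}, {"tx": 0, "ty": 0, "tz": 0, "yaw": 0, "claw": 2}, {"tx": 0, "ty": 0, "tz": 0, "yaw": 0, "claw": 1.5}, {"tx": 0, "ty": 0, "tz": 0, "yaw": 0, "claw": 1.5}, {"tx": 0, "ty": 0, "tz": 0, "yaw": 0, "claw": 1.5}])

```text
time_s: 26.85
position: [0.5727, -0.3037, 0.1392]
tool_rot: [[0.076, 0.997, 0.003], [0.997, -0.076, -0.002], [-0.002, 0.003, -1.0]]
ft_force: [0.1, 1.0, 7.0]
grip_width: 0.0212
gripper_force: 59.4
```

Call:
servo_tool(steps=[{"tx": 0, "ty": 0, "tz": 3, "yaw": 0, "claw": 1.5}, {"tx": 0, "ty": 0, "tz": 4, "yaw": 0, "claw": 1.5}, {"tx": 0, "ty": 0, "tz": 4, "yaw": 0, "claw": 1.5}, {"tx": 0, "ty": 0, "tz": 1, "yaw": 0, "claw": 1.5}, {"tx": 1, "ty": 4.3, "tz": 0, "yaw": 0, "claw": 1.5}, {"tx": 1, "ty": 4.3, "tz": 0, "yaw": 0, "claw": 1.5}, {"tx": 1, "ty": 4.3, "tz": 0, "yaw": 0, "claw": 1.5}, {"tx": 1, "ty": 4.2, "tz": 0, "yaw": 0, "claw": 1.5}, {"tx": 0, "ty": 0, "tz": -3, "yaw": 0, "claw": 1.5}, {"tx": 0, "ty": 0, "tz": -1, "yaw": 0, "claw": 1.5}, {"tx": 0, "ty": 0, "tz": 0, "yaw": 0, "claw": 1.5}, {"tx": 0, "ty": 0, "tz": 0, "yaw": 0, "claw": 1.5}])

```text
time_s: 28.05
position: [0.6121, -0.1334, 0.2176]
tool_rot: [[0.078, 0.997, 0.0], [0.997, -0.078, -0.0], [-0.0, 0.0, -1.0]]
ft_force: [0.3, -0.7, -1.3]
grip_width: 0.0211
gripper_force: 58.8
```

```bash
python3 -c "
from h import *
im,d,W,m=shot('side');X,Y,Z=[W[...,j] for j in range(3)]
s=env.observe();print(s['position'],s['tool_rot'][:,2],s['ft_force'])
k=(abs(X-s['position'][0])<.04)&(abs(Y-s['position'][1])<.04)&(Z>.08)&(Z<.19)
for a in np.arange(.08,.19,.008):
    q=k&(abs(Z-a)<.004)
    if q.sum()>2: print(a.round(3),q.sum(),W[q].mean(0).round(4))
b=cv2.resize(im[90:250,270:470],(800,600)[:2] if 0 else (750,600));save('v10',b)
"
```

```text
[ 0.61225544 -0.13345093  0.21803358] [ 1.37586805e-03 -6.50077486e-04 -9.99998842e-01] [ 0.41566583 -0.21551548 -0.80564854]
0.08 18 [ 0.6168 -0.1055  0.0817]
0.088 7 [ 0.6189 -0.098   0.0859]
0.104 4 [ 0.6153 -0.1277  0.1026]
0.112 6 [ 0.6133 -0.1275  0.1112]
0.12 3 [ 0.6123 -0.1255  0.1205]
0.128 12 [ 0.6116 -0.1251  0.1282]
0.136 9 [ 0.6118 -0.125   0.1361]
0.144 11 [ 0.6119 -0.1245  0.1434]
0.152 11 [ 0.6122 -0.1242  0.1522]
0.16 4 [ 0.61   -0.123   0.1571]
0.168 14 [ 0.6076 -0.1197  0.1693]
0.176 42 [ 0.6104 -0.1228  0.1755]
0.184 20 [ 0.6127 -0.1224  0.1842]
```

View pics/v10.png

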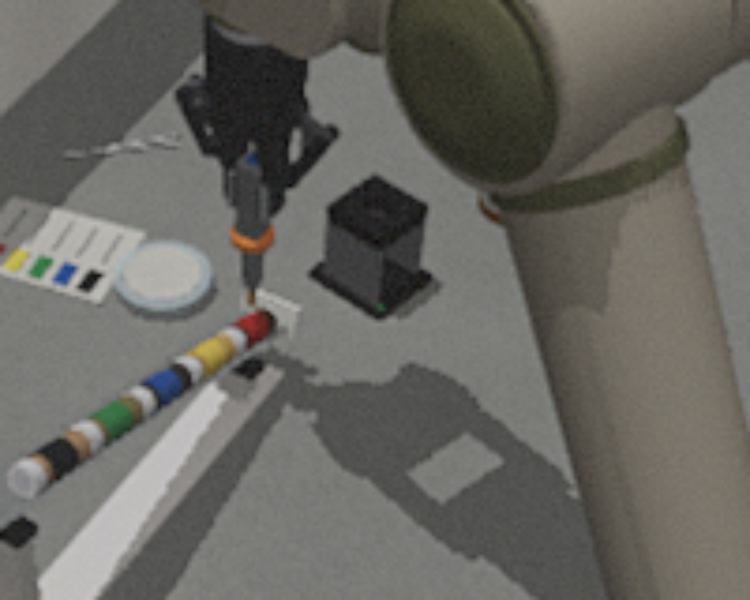

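The side view shows the pen upright with its tip (251,297) just above the red label (257,322). Now I'll descend gently.

Call:
servo_tool(steps=[{"tx": 0, "ty": 0, "tz": -1, "yaw": 0, "claw": 1.5}, {"tx": 0, "ty": 0, "tz": -0.5, "yaw": 0, "claw": 1.5}, {"tx": 0, "ty": 0, "tz": 0, "yaw": 0, "claw": 1.5}, {"tx": 0, "ty": 0, "tz": 0, "yaw": 0, "claw": 1.5}])

```text
time_s: 28.5
position: [0.612, -0.1325, 0.202]
tool_rot: [[0.077, 0.997, -0.0], [0.997, -0.077, 0.0], [0.0, -0.0, -1.0]]
ft_force: [0.3, -0.2, -0.8]
grip_width: 0.0211
gripper_force: 58.9
```

Call:
servo_tool(steps=[{"tx": 0, "ty": 0, "tz": -0.1, "yaw": 0, "claw": 1.5}, {"tx": 0, "ty": 0, "tz": 0, "yaw": 0, "claw": 1.5}])

```text
time_s: 28.7
position: [0.6121, -0.1324, 0.2011]
tool_rot: [[0.076, 0.997, 0.0], [0.997, -0.076, -0.0], [-0.0, 0.0, -1.0]]
ft_force: [0.6, -0.9, -1.2]
grip_width: 0.0217
gripper_force: 58.9
```

Call:
servo_tool(steps=[{"tx": 0, "ty": 0, "tz": -0.1, "yaw": 0, "claw": 1.5}, {"tx": 0, "ty": 0, "tz": 0, "yaw": 0, "claw": 1.5}])

```text
time_s: 28.9
position: [0.6122, -0.1326, 0.2006]
tool_rot: [[0.077, 0.997, 0.001], [0.997, -0.077, -0.001], [-0.001, 0.001, -1.0]]
ft_force: [-0.3, -1.3, 2.5]
grip_width: 0.0216
gripper_force: 59.3
```

Call:
servo_tool(steps=[{"tx": 0, "ty": 0, "tz": -0.05, "yaw": 0, "claw": 1.5}, {"tx": 0, "ty": 0, "tz": 0, "yaw": 0, "claw": 1.5}, {"tx": 0, "ty": 0, "tz": 0, "yaw": 0, "claw": 1.5}, {"tx": 0, "ty": 0, "tz": 0, "yaw": 0, "claw": 1.5}, {"tx": 0, "ty": 0, "tz": 0, "yaw": 0, "claw": 1.5}, {"tx": 0, "ty": 0, "tz": 0, "yaw": 0, "claw": 1.5}, {"tx": 0, "ty": 0, "tz": 0, "yaw": 0, "claw": 1.5}, {"tx": 0, "ty": 0, "tz": 0, "yaw": 0, "claw": 1.5}, {"tx": 0, "ty": 0, "tz": 0, "yaw": 0, "claw": 1.5}, {"tx": 0, "ty": 0, "tz": 0, "yaw": 0, "claw": 1.5}])

```text
time_s: 29.9
position: [0.6123, -0.1327, 0.2004]
tool_rot: [[0.077, 0.997, 0.001], [0.997, -0.077, -0.001], [-0.001, 0.001, -1.0]]
ft_force: [-1.4, -1.4, 5.6]
grip_width: 0.0216
gripper_force: 59.8
```

Call:
servo_tool(steps=[{"tx": 0, "ty": 0, "tz": 2, "yaw": 0, "claw": 1.5}, {"tx": 0, "ty": 0, "tz": 3, "yaw": 0, "claw": 1.5}, {"tx": 0.25, "ty": 3.3, "tz": 0, "yaw": 0, "claw": 1.5}, {"tx": 0.25, "ty": 3.3, "tz": 0, "yaw": 0, "claw": 1.5}, {"tx": 0, "ty": 0, "tz": 0, "yaw": 0, "claw": 1.5}, {"tx": 0, "ty": 0, "tz": -1.5, "yaw": 0, "claw": 1.5}, {"tx": 0, "ty": 0, "tz": -0.7, "yaw": 0, "claw": 1.5}, {"tx": 0, "ty": 0, "tz": 0, "yaw": 0, "claw": 1.5}, {"tx": 0, "ty": 0, "tz": 0, "yaw": 0, "claw": 1.5}])

```text
time_s: 30.8
position: [0.6171, -0.0668, 0.2276]
tool_rot: [[0.077, 0.997, -0.0], [0.997, -0.077, 0.0], [0.0, -0.0, -1.0]]
ft_force: [-1.1, -0.2, -1.3]
grip_width: 0.0213
gripper_force: 58.9
```

Call:
servo_tool(steps=[{"tx": 0, "ty": 0, "tz": -0.1, "yaw": 0, "claw": 1.5}, {"tx": 0, "ty": 0, "tz": -0.1, "yaw": 0, "claw": 1.5}, {"tx": 0, "ty": 0, "tz": 0, "yaw": 0, "claw": 1.5}])

```text
time_s: 31.1
position: [0.6171, -0.0664, 0.2256]
tool_rot: [[0.077, 0.997, 0.0], [0.997, -0.077, -0.0], [-0.0, 0.0, -1.0]]
ft_force: [-0.8, -0.1, -0.4]
grip_width: 0.0211
gripper_force: 58.9
```

Call:
servo_tool(steps=[{"tx": 0, "ty": 0, "tz": -0.1, "yaw": 0, "claw": 1.5}, {"tx": 0, "ty": 0, "tz": 0, "yaw": 0, "claw": 1.5}])

```text
time_s: 31.3
position: [0.6171, -0.0665, 0.225]
tool_rot: [[0.077, 0.997, 0.001], [0.997, -0.077, -0.0], [-0.0, 0.001, -1.0]]
ft_force: [-1.7, 0.1, 2.2]
grip_width: 0.0216
gripper_force: 59.3
```

Call:
servo_tool(steps=[{"tx": 0, "ty": 0, "tz": -0.05, "yaw": 0, "claw": 1.5}, {"tx": 0, "ty": 0, "tz": 0, "yaw": 0, "claw": 1.5}, {"tx": 0, "ty": 0, "tz": 0, "yaw": 0, "claw": 1.5}, {"tx": 0, "ty": 0, "tz": 0, "yaw": 0, "claw": 1.5}, {"tx": 0, "ty": 0, "tz": 0, "yaw": 0, "claw": 1.5}, {"tx": 0, "ty": 0, "tz": 0, "yaw": 0, "claw": 1.5}, {"tx": 0, "ty": 0, "tz": 0, "yaw": 0, "claw": 1.5}, {"tx": 0, "ty": 0, "tz": 0, "yaw": 0, "claw": 1.5}, {"tx": 0, "ty": 0, "tz": 0, "yaw": 0, "claw": 1.5}, {"tx": 0, "ty": 0, "tz": 0, "yaw": 0, "claw": 1.5}])

```text
time_s: 32.3
position: [0.6172, -0.0665, 0.2247]
tool_rot: [[0.077, 0.997, 0.001], [0.997, -0.077, -0.0], [-0.0, 0.001, -1.0]]
ft_force: [-1.1, 0.4, 5.1]
grip_width: 0.0216
gripper_force: 59.7
```

Call:
servo_tool(steps=[{"tx": 0, "ty": 0, "tz": 3, "yaw": 0, "claw": 1.5}, {"tx": 0, "ty": 0, "tz": 4.5, "yaw": 0, "claw": 1.5}, {"tx": 0.25, "ty": 3.3, "tz": 0, "yaw": 0, "claw": 1.5}, {"tx": 0.25, "ty": 3.3, "tz": 0, "yaw": 0, "claw": 1.5}, {"tx": 0.25, "ty": 3.3, "tz": 0, "yaw": 0, "claw": 1.5}, {"tx": 0.25, "ty": 3.2, "tz": 0, "yaw": 0, "claw": 1.5}, {"tx": 0, "ty": 0, "tz": 0, "yaw": 0, "claw": 1.5}, {"tx": 0, "ty": 0, "tz": -1.6, "yaw": 0, "claw": 1.5}, {"tx": 0, "ty": 0, "tz": -0.7, "yaw": 0, "claw": 1.5}, {"tx": 0, "ty": 0, "tz": 0, "yaw": 0, "claw": 1.5}, {"tx": 0, "ty": 0, "tz": 0, "yaw": 0, "claw": 1.5}])

```text
time_s: 33.4
position: [0.6272, 0.0641, 0.2763]
tool_rot: [[0.077, 0.997, 0.0], [0.997, -0.077, 0.0], [0.0, 0.0, -1.0]]
ft_force: [-0.7, -0.9, -1.1]
grip_width: 0.0216
gripper_force: 59.1
```

Call:
servo_tool(steps=[{"tx": 0, "ty": 0, "tz": -0.15, "yaw": 0, "claw": 1.5}, {"tx": 0, "ty": 0, "tz": -0.1, "yaw": 0, "claw": 1.5}, {"tx": 0, "ty": 0, "tz": 0, "yaw": 0, "claw": 1.5}])

```text
time_s: 33.7
position: [0.6271, 0.0645, 0.2736]
tool_rot: [[0.077, 0.997, 0.0], [0.997, -0.077, 0.0], [0.0, 0.0, -1.0]]
ft_force: [0.1, -0.3, -1.2]
grip_width: 0.0215
gripper_force: 59.1
```

Call:
servo_tool(steps=[{"tx": 0, "ty": 0, "tz": -0.1, "yaw": 0, "claw": 1.5}, {"tx": 0, "ty": 0, "tz": 0, "yaw": 0, "claw": 1.5}])

```text
time_s: 33.9
position: [0.6271, 0.0646, 0.2729]
tool_rot: [[0.077, 0.997, 0.001], [0.997, -0.077, -0.0], [-0.0, 0.001, -1.0]]
ft_force: [-0.2, -0.1, 0.4]
grip_width: 0.0216
gripper_force: 59.4
```

Call:
servo_tool(steps=[{"tx": 0, "ty": 0, "tz": -0.1, "yaw": 0, "claw": 1.5}, {"tx": 0, "ty": 0, "tz": 0, "yaw": 0, "claw": 1.5}, {"tx": 0, "ty": 0, "tz": 0, "yaw": 0, "claw": 1.5}, {"tx": 0, "ty": 0, "tz": 0, "yaw": 0, "claw": 1.5}, {"tx": 0, "ty": 0, "tz": 0, "yaw": 0, "claw": 1.5}, {"tx": 0, "ty": 0, "tz": 0, "yaw": 0, "claw": 1.5}, {"tx": 0, "ty": 0, "tz": 0, "yaw": 0, "claw": 1.5}, {"tx": 0, "ty": 0, "tz": 0, "yaw": 0, "claw": 1.5}, {"tx": 0, "ty": 0, "tz": 0, "yaw": 0, "claw": 1.5}, {"tx": 0, "ty": 0, "tz": 0, "yaw": 0, "claw": 1.5}])

```text
time_s: 34.9
position: [0.6271, 0.0646, 0.2725]
tool_rot: [[0.076, 0.997, 0.002], [0.997, -0.076, -0.0], [-0.0, 0.002, -1.0]]
ft_force: [-0.7, 1.0, 6.1]
grip_width: 0.0213
gripper_force: 60.0
```

Call:
servo_tool(steps=[{"tx": 0, "ty": 0, "tz": 3, "yaw": 0, "claw": 1.5}, {"tx": -0.1, "ty": -1, "tz": 0, "yaw": 0, "claw": 1.5}, {"tx": -0.2, "ty": -2.8, "tz": 0, "yaw": 0, "claw": 1.5}, {"tx": -0.2, "ty": -2.8, "tz": 0, "yaw": 0, "claw": 1.5}, {"tx": 0, "ty": 0, "tz": 0, "yaw": 0, "claw": 1.5}, {"tx": 0, "ty": 0, "tz": -3, "yaw": 0, "claw": 1.5}, {"tx": 0, "ty": 0, "tz": -1.5, "yaw": 0, "claw": 1.5}, {"tx": 0, "ty": 0, "tz": -0.4, "yaw": 0, "claw": 1.5}, {"tx": 0, "ty": 0, "tz": 0, "yaw": 0, "claw": 1.5}, {"tx": 0, "ty": 0, "tz": 0, "yaw": 0, "claw": 1.5}])

```text
time_s: 35.9
position: [0.6224, -0.0013, 0.2535]
tool_rot: [[0.076, 0.997, 0.002], [0.997, -0.076, -0.0], [-0.0, 0.002, -1.0]]
ft_force: [0.1, -0.1, -0.4]
grip_width: 0.0216
gripper_force: 59.1
```

Call:
servo_tool(steps=[{"tx": 0, "ty": 0, "tz": -0.2, "yaw": 0, "claw": 1.5}, {"tx": 0, "ty": 0, "tz": -0.1, "yaw": 0, "claw": 1.5}, {"tx": 0, "ty": 0, "tz": 0, "yaw": 0, "claw": 1.5}])

```text
time_s: 36.2
position: [0.6221, -0.0013, 0.2497]
tool_rot: [[0.076, 0.997, 0.0], [0.997, -0.076, -0.0], [-0.0, 0.0, -1.0]]
ft_force: [-0.3, -0.3, -1.2]
grip_width: 0.0217
gripper_force: 59.1
```

Call:
servo_tool(steps=[{"tx": 0, "ty": 0, "tz": -0.15, "yaw": 0, "claw": 1.5}, {"tx": 0, "ty": 0, "tz": 0, "yaw": 0, "claw": 1.5}])

```text
time_s: 36.4
position: [0.6222, -0.0015, 0.2486]
tool_rot: [[0.077, 0.997, 0.001], [0.997, -0.077, -0.0], [-0.0, 0.001, -1.0]]
ft_force: [-1.5, -0.4, 2.5]
grip_width: 0.0213
gripper_force: 59.7
```

Call:
servo_tool(steps=[{"tx": 0, "ty": 0, "tz": -0.05, "yaw": 0, "claw": 1.5}, {"tx": 0, "ty": 0, "tz": 0, "yaw": 0, "claw": 1.5}, {"tx": 0, "ty": 0, "tz": 0, "yaw": 0, "claw": 1.5}, {"tx": 0, "ty": 0, "tz": 0, "yaw": 0, "claw": 1.5}, {"tx": 0, "ty": 0, "tz": 0, "yaw": 0, "claw": 1.5}, {"tx": 0, "ty": 0, "tz": 0, "yaw": 0, "claw": 1.5}, {"tx": 0, "ty": 0, "tz": 0, "yaw": 0, "claw": 1.5}, {"tx": 0, "ty": 0, "tz": 0, "yaw": 0, "claw": 1.5}, {"tx": 0, "ty": 0, "tz": 0, "yaw": 0, "claw": 1.5}, {"tx": 0, "ty": 0, "tz": 0, "yaw": 0, "claw": 1.5}])

```text
time_s: 37.4
position: [0.6222, -0.0015, 0.2484]
tool_rot: [[0.077, 0.997, 0.001], [0.997, -0.077, -0.0], [-0.0, 0.001, -1.0]]
ft_force: [-1.3, -0.0, 5.1]
grip_width: 0.0215
gripper_force: 60.0
```

Call:
servo_tool(steps=[{"tx": 0, "ty": 0, "tz": 3, "yaw": 0, "claw": 1.5}, {"tx": 0, "ty": 0, "tz": 4.5, "yaw": 0, "claw": 1.5}, {"tx": 0.25, "ty": 3.3, "tz": 0, "yaw": 0, "claw": 1.5}, {"tx": 0.25, "ty": 3.3, "tz": 0, "yaw": 0, "claw": 1.5}, {"tx": 0.25, "ty": 3.3, "tz": 0, "yaw": 0, "claw": 1.5}, {"tx": 0.25, "ty": 3.2, "tz": 0, "yaw": 0, "claw": 1.5}, {"tx": 0, "ty": 0, "tz": 0, "yaw": 0, "claw": 1.5}, {"tx": 0, "ty": 0, "tz": -1.6, "yaw": 0, "claw": 1.5}, {"tx": 0, "ty": 0, "tz": -0.7, "yaw": 0, "claw": 1.5}, {"tx": 0, "ty": 0, "tz": 0, "yaw": 0, "claw": 1.5}, {"tx": 0, "ty": 0, "tz": 0, "yaw": 0, "claw": 1.5}])

```text
time_s: 38.5
position: [0.6322, 0.1291, 0.2998]
tool_rot: [[0.077, 0.997, 0.0], [0.997, -0.077, 0.0], [0.0, 0.0, -1.0]]
ft_force: [0.4, 0.1, -0.1]
grip_width: 0.021
gripper_force: 59.2
```

Call:
servo_tool(steps=[{"tx": 0, "ty": 0, "tz": -0.15, "yaw": 0, "claw": 1.5}, {"tx": 0, "ty": 0, "tz": -0.1, "yaw": 0, "claw": 1.5}, {"tx": 0, "ty": 0, "tz": 0, "yaw": 0, "claw": 1.5}])

```text
time_s: 38.8
position: [0.6321, 0.1295, 0.2971]
tool_rot: [[0.077, 0.997, 0.0], [0.997, -0.077, -0.0], [-0.0, 0.0, -1.0]]
ft_force: [0.4, -0.2, -0.3]
grip_width: 0.0213
gripper_force: 59.2
```

Call:
servo_tool(steps=[{"tx": 0, "ty": 0, "tz": -0.1, "yaw": 0, "claw": 1.5}, {"tx": 0, "ty": 0, "tz": 0, "yaw": 0, "claw": 1.5}])

```text
time_s: 39.0
position: [0.6321, 0.1296, 0.2966]
tool_rot: [[0.077, 0.997, 0.001], [0.997, -0.077, -0.0], [-0.0, 0.001, -1.0]]
ft_force: [-0.2, -0.7, 1.9]
grip_width: 0.0216
gripper_force: 59.6
```

Call:
servo_tool(steps=[{"tx": 0, "ty": 0, "tz": -0.05, "yaw": 0, "claw": 1.5}, {"tx": 0, "ty": 0, "tz": 0, "yaw": 0, "claw": 1.5}, {"tx": 0, "ty": 0, "tz": 0, "yaw": 0, "claw": 1.5}, {"tx": 0, "ty": 0, "tz": 0, "yaw": 0, "claw": 1.5}, {"tx": 0, "ty": 0, "tz": 0, "yaw": 0, "claw": 1.5}, {"tx": 0, "ty": 0, "tz": 0, "yaw": 0, "claw": 1.5}, {"tx": 0, "ty": 0, "tz": 0, "yaw": 0, "claw": 1.5}, {"tx": 0, "ty": 0, "tz": 0, "yaw": 0, "claw": 1.5}, {"tx": 0, "ty": 0, "tz": 0, "yaw": 0, "claw": 1.5}, {"tx": 0, "ty": 0, "tz": 0, "yaw": 0, "claw": 1.5}])

```text
time_s: 40.0
position: [0.6321, 0.1296, 0.2963]
tool_rot: [[0.076, 0.997, 0.001], [0.997, -0.076, -0.0], [0.0, 0.001, -1.0]]
ft_force: [-0.8, -0.1, 5.9]
grip_width: 0.0213
gripper_force: 59.9
```

Call:
servo_tool(steps=[{"tx": 0, "ty": 0, "tz": 3, "yaw": 0, "claw": 1.5}, {"tx": -0.5, "ty": -2.5, "tz": 0, "yaw": 0, "claw": 1.5}, {"tx": -0.5, "ty": -4, "tz": 0, "yaw": 0, "claw": 1.5}, {"tx": -0.5, "ty": -4, "tz": 0, "yaw": 0, "claw": 1.5}, {"tx": -0.5, "ty": -4, "tz": 0, "yaw": 0, "claw": 1.5}, {"tx": -0.5, "ty": -4, "tz": 0, "yaw": 0, "claw": 1.5}, {"tx": -0.5, "ty": -4, "tz": 0, "yaw": 0, "claw": 1.5}, {"tx": -0.5, "ty": -4, "tz": 0, "yaw": 0, "claw": 1.5}, {"tx": -0.5, "ty": -4, "tz": 0, "yaw": 0, "claw": 1.5}, {"tx": -0.5, "ty": -4, "tz": 0, "yaw": 0, "claw": 1.5}, {"tx": -0.5, "ty": -4, "tz": -1, "yaw": 0, "claw": 1.5}, {"tx": -0.5, "ty": -3, "tz": -3, "yaw": 0, "claw": 1.5}, {"tx": -0.4, "ty": -1.8, "tz": -3, "yaw": 0, "claw": 1.5}, {"tx": 0, "ty": 0, "tz": 0, "yaw": 0, "claw": 1.5}, {"tx": 0, "ty": 0, "tz": 0, "yaw": 0, "claw": 1.5}])

```text
time_s: 41.5
position: [0.5731, -0.3033, 0.2554]
tool_rot: [[0.077, 0.997, -0.001], [0.997, -0.077, 0.001], [0.001, -0.001, -1.0]]
ft_force: [0.1, 0.0, -0.4]
grip_width: 0.0209
gripper_force: 59.1
```

Call:
servo_tool(steps=[{"tx": 0, "ty": 0, "tz": -2, "yaw": 0, "claw": 1.5}, {"tx": 0, "ty": 0, "tz": -2, "yaw": 0, "claw": 1.5}, {"tx": 0, "ty": 0, "tz": -2, "yaw": 0, "claw": 1.5}, {"tx": 0, "ty": 0, "tz": -2, "yaw": 0, "claw": 1.5}, {"tx": 0, "ty": 0, "tz": -2, "yaw": 0, "claw": 1.5}, {"tx": 0, "ty": 0, "tz": -0.8, "yaw": 0, "claw": 1.5}, {"tx": 0, "ty": 0, "tz": 0, "yaw": 0, "claw": 1.5}, {"tx": 0, "ty": 0, "tz": 0, "yaw": 0, "claw": 1.5}])

```text
time_s: 42.3
position: [0.5738, -0.3033, 0.1492]
tool_rot: [[0.076, 0.997, 0.002], [0.997, -0.076, -0.002], [-0.001, 0.002, -1.0]]
ft_force: [-0.5, -0.7, -0.7]
grip_width: 0.0211
gripper_force: 59.1
```

Call:
servo_tool(steps=[{"tx": 0, "ty": 0, "tz": -0.1, "yaw": 0, "claw": 1.5}, {"tx": 0, "ty": 0, "tz": 0, "yaw": 0, "claw": 1.5}])

```text
time_s: 42.5
position: [0.5733, -0.3035, 0.1474]
tool_rot: [[0.076, 0.997, 0.001], [0.997, -0.076, -0.001], [-0.001, 0.001, -1.0]]
ft_force: [0.7, 0.9, -0.9]
grip_width: 0.0214
gripper_force: 59.1
```

Call:
servo_tool(steps=[{"tx": 0, "ty": 0, "tz": -0.4, "yaw": 0, "claw": 1.5}, {"tx": 0, "ty": 0, "tz": -0.2, "yaw": 0, "claw": 1.5}, {"tx": 0, "ty": 0, "tz": -0.1, "yaw": 0, "claw": 1.5}, {"tx": 0, "ty": 0, "tz": 0, "yaw": 0, "claw": 1.5}])

```text
time_s: 42.9
position: [0.573, -0.3034, 0.1394]
tool_rot: [[0.077, 0.997, -0.0], [0.997, -0.077, 0.0], [0.0, -0.0, -1.0]]
ft_force: [-0.2, 0.5, -0.8]
grip_width: 0.0209
gripper_force: 59.4
```

Call:
servo_tool(steps=[{"tx": 0, "ty": 0, "tz": -0.1, "yaw": 0, "claw": 1.5}, {"tx": 0, "ty": 0, "tz": 0, "yaw": 0, "claw": 1.5}])

```text
time_s: 43.1
position: [0.5731, -0.3034, 0.1392]
tool_rot: [[0.076, 0.997, 0.001], [0.997, -0.076, -0.001], [-0.0, 0.001, -1.0]]
ft_force: [-1.7, 1.1, 4.8]
grip_width: 0.0215
gripper_force: 59.8
```

Seated at 0.139, the same height as at the start. Opening and retreating upward.

Call:
servo_tool(steps=[{"tx": 0, "ty": 0, "tz": 0, "yaw": 0, "claw": 3}, {"tx": 0, "ty": 0, "tz": 0, "yaw": 0, "claw": 5}, {"tx": 0, "ty": 0, "tz": 0, "yaw": 0, "claw": 6}, {"tx": 0, "ty": 0, "tz": 0, "yaw": 0, "claw": 6}, {"tx": 0, "ty": 0, "tz": 3, "yaw": 0, "claw": 6}, {"tx": 0, "ty": 0, "tz": 4, "yaw": 0, "claw": 6}, {"tx": 0, "ty": 0, "tz": 4.5, "yaw": 0, "claw": 6}, {"tx": 0, "ty": 0, "tz": 4, "yaw": 0, "claw": 6}, {"tx": -4, "ty": 0, "tz": 0, "yaw": 0, "claw": 6}, {"tx": -4, "ty": 0, "tz": 0, "yaw": 0, "claw": 6}, {"tx": -4, "ty": 0, "tz": 0, "yaw": 0, "claw": 6}, {"tx": -4, "ty": 0, "tz": 0, "yaw": 0, "claw": 6}, {"tx": -4, "ty": 0, "tz": 0, "yaw": 0, "claw": 6}, {"tx": 0, "ty": 0, "tz": 0, "yaw": 0, "claw": 6}, {"tx": 0, "ty": 0, "tz": 0, "yaw": 0, "claw": 6}, {"tx": 0, "ty": 0, "tz": 0, "yaw": 0, "claw": 6}])

```text
time_s: 44.7
position: [0.3738, -0.3036, 0.2936]
tool_rot: [[0.076, 0.997, 0.0], [0.997, -0.076, -0.0], [-0.0, 0.0, -1.0]]
ft_force: [-0.8, 0.7, -0.3]
grip_width: 0.0602
gripper_force: 0.0
```

```bash
python3 -c "
from h import *
row('r9')
a=cv2.imread('pics/r9top.png');b=cv2.imread('pics/r9side.png')
cv2.imwrite('pics/v11.png',np.hstack([cv2.resize(a,(400,300)),cv2.resize(b,(400,300))]))
"
```

```text
top red 75 [ 0.6126 -0.1333  0.0729] -0.15 -0.118
top yellow 108 [ 0.6192 -0.0453  0.1045] -0.084 0.079
top green 74 [0.6277 0.064  0.1454] 0.05 0.079
top blue 80 [ 0.6226 -0.0018  0.1213] -0.017 0.013
top black 68 [0.629  0.0999 0.1589] -0.026 0.14
top cap 131 [0.6243 0.039  0.1355] -0.112 0.208
side red 45 [ 0.6103 -0.1319  0.0701] -0.153 -0.115
side yellow 66 [ 0.6172 -0.0602  0.0969] -0.092 0.045
side green 60 [0.6255 0.0668 0.1431] 0.047 0.085
side blue 54 [6.208e-01 4.000e-04 1.192e-01] -0.017 0.016
side black 79 [0.6267 0.0956 0.1526] -0.152 0.145
side cap 7 [0.6294 0.0254 0.1317] -0.106 0.158
```

View pics/v11.png

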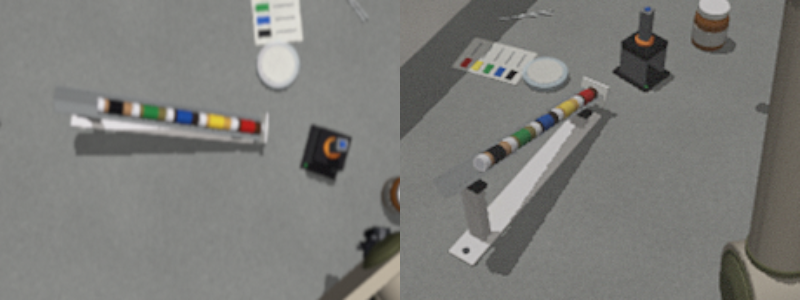

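The row is closed against the stop with caps uphill, the pen hangs in its holder (right panel 645,30), and the dish and jar are undisturbed.

```bash
python3 -c "
from rig import env
print(env.close_job())"
```

```text
the job is handed in; nothing more can be done
None
```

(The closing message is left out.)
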